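Load the bottle rack under its clamped hold-down board

ROBOT

A 7-joint arm with a two-finger parallel gripper is mounted at the origin on the work surface. World frame = base frame: x ahead of the robot, y to its left, z up, the work surface at z = 0. Lengths are in mm, angles in rad, forces in N, time in s.
With the tool pointing down it reaches from about 425 to 950 mm from the base axis. Payload 4.7 kg.
Tool frame: the origin (TCP) lies between the finger pads; the fingertips stand 19 mm ahead of it and the grasp point (between the pads) is the TCP; y points along the fingers, z is the direction in which the jaws open and shut, and the axes are right-handed (so a half turn about y gives the same grasp; the last joint's range is limited). The gripper opens to 87 mm and grips with 3 to 60 N. Pads are 19 mm wide; open, the fingers measure 117 mm over their backs; the gripper's body (75 mm by 190 mm) begins 51 mm behind the grasp point.
Start: joints at [-1.374, 0.469, -0.049, 1.532, 0.024, 1.141, -0.082], TCP at [151.08, 657.892, 241.573] pointing down, gripper open.
Joint ranges: [-2.59, 2.59], [-0.33, 1.99], [-1.39, 1.29], [0.1, 2.45], [-1.04, 4.18], [0.21, 1.99], [-2.66, 2.66]. Speed limits (rad/s): [2.57, 2.57, 3.14, 3.14, 3.14, 3.14, 3.14].

INTERFACE

Orientations are given as a rotation vector (axis times angle).
In Python, from cell import arm, eyes, finish_job gives the robot as it stands.
- The arm moves only by the shell command python3 -m inch 'ROWS' [FORCE]. ROWS is JSON, a list of rows, each a list of 5 numbers: the gripper's target within -1 to 1 (fully open at 1, half-way at 0, shut at -1), then the shift along the tool's x, y, z in units of 20 cm (1.0 is 20 cm), then the turn about the tool's y in units of pi rad (1.0 is pi rad). In form: [[hand, tx, ty, tz, spin], ...]. A call has 1 to 8 rows; each row shifts and turns the commanded pose from where the row before left it, along the tool's axes as they then stand; what a row does not reach is not made up. A row lasts 1/8 s, in which the tool goes at most 62.5 mm and 10.7 degrees, less where a joint would pass 70% of its speed; a pose out of reach is approached as far as the arm can. A call with a number of a shift or a turn outside -1 to 1 is refused whole. A call with a gripper value outside its range is refused whole. The fingers move at their own pace and stop on an object; FORCE is the grip in N (left out, the last holds). Time passes only in rows, so rows that do not move let the fingers close. It gives the time, the measured TCP pose, the force and the opening at its end, in the units of the state.
- arm.observe(): the state, without advancing time (a new reading comes with each control period).
- eyes.snapshot(name): name is "scene" or "top" or "wrist"; returns (picture, depth): 384x512x3 uint8, red, green, blue; 384x512 float32, mm along the optical axis (not along the pixel's ray), 0 where there is no reading.
- eyes.camera_model(name): a dict with "mtx" (3x3 intrinsics, pixels), "rvec" (rotation vector, rad) and "tvec" (3), from world to camera coordinates, as OpenCV has them. Camera axes: x right, y down, z forward; pixel columns grow to the right and rows downward; lengths in mm; the calibration is good to about 2 mm. A picture is of the moment at which its call begins: read the wrist's pose just before it. camera_model takes no time and is no camera call; for the wrist camera it gives the pose at the moment of the call.
- finish_job(): hands the job in, once; it reports no verdict.
The state is a dict: "time_s": time; "joint_positions": joint angles; "qd": joint speeds; "joint_efforts": joint torques, N m; "ee_pos": TCP position; "tcp_rot": TCP orientation; "ft_force": force on the tool from outside, world axes, zero at the start; "torque": the same for the moment, N m; "grip_width": opening from 0.0 (shut) to 1.0 (fully open).
Only numpy, scipy, OpenCV 4.12 (cv2) and the standard library are available. Lean on these libraries where they do the work, as an engineer would, in place of code of your own. Each camera call takes 0.05 s, during which the arm holds its last target.

TASK

Load the steel bottles into the rack: lift the sprung clamp arm until it stays open by itself, take out the hold-down board and lay it on the green mat, handle up. Then lay every steel bottle on its side in a trough of its own, centred along the trough, put the board back in its seat on top, and bring the clamp arm down until it snaps shut and holds the board. Leave the other kitchen things where they stand.

Things in the scene. Friction and masses are not known exactly. Their poses are not given: they have to be found in the camera images.
- rack: fixed grey bottle rack, 180 (x) x 282 (y) mm, with a steel clamp bracket at its +y end (x -45 to -5, y 155 to 181, 112 mm high); origin under its centre on the table, x along the troughs, y along the row of troughs. Base plate 8 mm thick. End walls 14 mm thick at y = -134 and +134, x -70 to +20, 75 mm high, carry the board. Open at its -x and +x sides
- trough0 (a point): middle of trough 0 (rack y = -76 mm), 48 mm above the table, where the middle of a lying bottle's axis belongs; axes as the rack's. A bottle lies along x, cap either way, on two rails 10 mm thick at x = -46 and +46, in blue 45-degree V notches whose flanks rise to 42 mm above the table 28 mm either side; between and beyond the rails is only the base plate
- trough1 (a point): middle of trough 1 (rack y = 0 mm), 48 mm above the table, where the middle of a lying bottle's axis belongs; axes as the rack's. A bottle lies along x, cap either way, on two rails 10 mm thick at x = -46 and +46, in blue 45-degree V notches whose flanks rise to 42 mm above the table 28 mm either side; between and beyond the rails is only the base plate
- trough2 (a point): middle of trough 2 (rack y = 76 mm), 48 mm above the table, where the middle of a lying bottle's axis belongs; axes as the rack's. A bottle lies along x, cap either way, on two rails 10 mm thick at x = -46 and +46, in blue 45-degree V notches whose flanks rise to 42 mm above the table 28 mm either side; between and beyond the rails is only the base plate
- seat (a point): where the board's origin belongs when seated: 75 mm above the table, 25 mm from the rack's middle towards -x; axes as the rack's. The board drops between end-wall cheeks 70 mm apart in x (10 mm higher than the wall tops) and end lips 285 mm apart in y (8 mm higher)
- clamp (a joint): angle of the sprung clamp arm, rad: about 0 with its rubber foot on the seated board, -0.12 lower stop without board, 1.65 upper stop (a little past upright, leaning to the rack's +y). The over-centre spring pushes it down below 0.9 and up above 0.9 (about 0.75 N m at either end): let go above 1.05 it swings up and stays open, below 0.75 it snaps down. Lifting it takes about 7 N at its grip
- clamp_hinge (a point): hinge axis of the clamp arm, along the rack's x, at rack x -25, y 168, height 100 mm; a positive angle lifts the arm, which at 0 points level to the rack's -y (a bar 20 mm wide, 10 thick)
- clamp_grip (a point): middle of the red crossbar handle at the clamp arm's free end: 16 mm thick, 44 mm long along the rack's x, both ends free; at angle 0 it lies 130 mm from the hinge towards the rack's -y and 22 mm higher, 35 mm above the top of the board. It moves and turns with the arm
- board: loose wooden hold-down board, 60 (x) x 276 (y) x 12 mm, 0.25 kg; origin in the middle of its underside, z up to its handle. It starts seated on the rack under the clamp arm, its axes along the rack's, and goes back the same way round (y along the rack's y: handle on the side away from the clamp, whose foot lands 63 mm from the middle)
- board_grip (a point): grip point on the board's dark handle, a fin 16 mm thick (x), 50 mm long (y, its middle 18 mm from the board's middle towards -y), reaching 50 mm above the board's underside; this point is 38 mm above the underside
- mat: fixed green rubber parking mat, 320 (x) x 170 (y) x 4 mm; origin under its centre on the table
- bottle0: one of up to three alike steel bottles, may be absent (None): 42 mm diameter straight body 124 mm high, then a black cap of 30 mm diameter to 145 mm, about 0.2 kg, centre of mass about 65 mm up; origin in the middle of its foot, z along its axis to the cap. Starts upright on the table
- bottle1: one of up to three alike steel bottles, may be absent (None): 42 mm diameter straight body 124 mm high, then a black cap of 30 mm diameter to 145 mm, about 0.2 kg, centre of mass about 65 mm up; origin in the middle of its foot, z along its axis to the cap. Starts upright on the table
- bottle2: one of up to three alike steel bottles, may be absent (None): 42 mm diameter straight body 124 mm high, then a black cap of 30 mm diameter to 145 mm, about 0.2 kg, centre of mass about 65 mm up; origin in the middle of its foot, z along its axis to the cap. Starts upright on the table
- bottle0_mid (a point): point on the axis of bottle0, half way along (72.5 mm from its foot)
- bottle1_mid (a point): point on the axis of bottle1, half way along (72.5 mm from its foot)
- bottle2_mid (a point): point on the axis of bottle2, half way along (72.5 mm from its foot)
- mug: bystander: blue mug, 76 mm wide, 85 high, handle; origin under its centre
- bowl: bystander: white bowl, 120 mm wide, 50 high; origin under its centre
- oil: bystander: green glass oil bottle, 60 mm wide, 180 high; not one of the steel bottles
- sugar: bystander: glass sugar jar, orange cap, 76 mm wide, 90 high
- cup: bystander: small blue cup, 66 mm wide, 60 high
- spoon: bystander: spoon, 170 mm long, lying on the table
Not all that is in view belongs to the job. What is shaped like the bottle1 but blue is not meant.

How it is judged (in metres and radians):
On the way, in this order (a step that is already met when the one before it is completed fails the run):
1. the clamp arm stays open by itself, not held, with the board still in the rack (value of joint clamp above 1.5 rad and contact force between the fingers and clamp below 0.2 N and x of board in the frame of seat between -0.009 and 0.009 m and y of board in the frame of seat between -0.009 and 0.009 m and z of board in the frame of seat between -0.004 and 0.004 m and angle between the z axis of board and the z axis of rack, either way round below 0.05 rad and angle between the y axis of board and the y axis of rack, either way round below 0.12 rad and angle between board's own z axis and vertical below 0.1 rad), for 0.2 s.
2. the board lies on the green mat, handle up, let go (x of board in the frame of mat between -0.09 and 0.09 m and y of board in the frame of mat between -0.065 and 0.065 m and height (world z) of board below 0.012 m and angle between board's own z axis and vertical below 0.1 rad and linear speed of board below 0.03 m/s and contact force between the fingers and board below 0.2 N), for 0.2 s.
3. every steel bottle lies on its side in a trough of its own, let go (((x of bottle0_mid in the frame of trough0 between -0.025 and 0.025 m and y of bottle0_mid in the frame of trough0 between -0.008 and 0.008 m and z of bottle0_mid in the frame of trough0 between -0.006 and 0.006 m) or (x of bottle0_mid in the frame of trough1 between -0.025 and 0.025 m and y of bottle0_mid in the frame of trough1 between -0.008 and 0.008 m and z of bottle0_mid in the frame of trough1 between -0.006 and 0.006 m) or (x of bottle0_mid in the frame of trough2 between -0.025 and 0.025 m and y of bottle0_mid in the frame of trough2 between -0.008 and 0.008 m and z of bottle0_mid in the frame of trough2 between -0.006 and 0.006 m)) and angle between bottle0's own z axis and vertical between 1.48 and 1.66 rad and angle between the z axis of each of bottle0, bottle1, bottle2 and the x axis of rack, either way round below 0.12 rad and linear speed of each of bottle0, bottle1, bottle2 below 0.03 m/s and ((x of bottle1_mid in the frame of trough0 between -0.025 and 0.025 m and y of bottle1_mid in the frame of trough0 between -0.008 and 0.008 m and z of bottle1_mid in the frame of trough0 between -0.006 and 0.006 m) or (x of bottle1_mid in the frame of trough1 between -0.025 and 0.025 m and y of bottle1_mid in the frame of trough1 between -0.008 and 0.008 m and z of bottle1_mid in the frame of trough1 between -0.006 and 0.006 m) or (x of bottle1_mid in the frame of trough2 between -0.025 and 0.025 m and y of bottle1_mid in the frame of trough2 between -0.008 and 0.008 m and z of bottle1_mid in the frame of trough2 between -0.006 and 0.006 m)) and angle between bottle1's own z axis and vertical between 1.48 and 1.66 rad and ((x of bottle2_mid in the frame of trough0 between -0.025 and 0.025 m and y of bottle2_mid in the frame of trough0 between -0.008 and 0.008 m and z of bottle2_mid in the frame of trough0 between -0.006 and 0.006 m) or (x of bottle2_mid in the frame of trough1 between -0.025 and 0.025 m and y of bottle2_mid in the frame of trough1 between -0.008 and 0.008 m and z of bottle2_mid in the frame of trough1 between -0.006 and 0.006 m) or (x of bottle2_mid in the frame of trough2 between -0.025 and 0.025 m and y of bottle2_mid in the frame of trough2 between -0.008 and 0.008 m and z of bottle2_mid in the frame of trough2 between -0.006 and 0.006 m)) and angle between bottle2's own z axis and vertical between 1.48 and 1.66 rad and contact force between the fingers and bottle0 below 0.2 N and contact force between the fingers and bottle1 below 0.2 N and contact force between the fingers and bottle2 below 0.2 N), for 0.3 s.
4. the board is back in its seat, let go (x of board in the frame of seat between -0.009 and 0.009 m and y of board in the frame of seat between -0.009 and 0.009 m and z of board in the frame of seat between -0.004 and 0.004 m and angle between the z axis of board and the z axis of rack, either way round below 0.05 rad and angle between the y axis of board and the y axis of rack, either way round below 0.12 rad and angle between board's own z axis and vertical below 0.1 rad and contact force between the fingers and board below 0.2 N and linear speed of board below 0.03 m/s), for 0.2 s.
5. the clamp arm is shut on the board (value of joint clamp between -0.04 and 0.06 rad and contact force between clamp and board above 2 N and x of board in the frame of seat between -0.009 and 0.009 m and y of board in the frame of seat between -0.009 and 0.009 m and z of board in the frame of seat between -0.004 and 0.004 m and angle between the z axis of board and the z axis of rack, either way round below 0.05 rad and angle between the y axis of board and the y axis of rack, either way round below 0.12 rad and angle between board's own z axis and vertical below 0.1 rad), for 0.2 s.
At the end, for the whole second after the job is handed in: every steel bottle lies level in a trough (middle within 25 mm along, 8 mm across, 6 mm in height; axis along it), the board is seated handle up (within 9 mm, 4 mm in height, turned under 0.12 rad), the clamp is shut on it (joint -0.04 to 0.06, pressing), all at rest (all of step 5 and ((x of bottle0_mid in the frame of trough0 between -0.025 and 0.025 m and y of bottle0_mid in the frame of trough0 between -0.008 and 0.008 m and z of bottle0_mid in the frame of trough0 between -0.006 and 0.006 m) or (x of bottle0_mid in the frame of trough1 between -0.025 and 0.025 m and y of bottle0_mid in the frame of trough1 between -0.008 and 0.008 m and z of bottle0_mid in the frame of trough1 between -0.006 and 0.006 m) or (x of bottle0_mid in the frame of trough2 between -0.025 and 0.025 m and y of bottle0_mid in the frame of trough2 between -0.008 and 0.008 m and z of bottle0_mid in the frame of trough2 between -0.006 and 0.006 m)) and angle between bottle0's own z axis and vertical between 1.48 and 1.66 rad and angle between the z axis of each of bottle0, bottle1, bottle2 and the x axis of rack, either way round below 0.12 rad and linear speed of each of bottle0, bottle1, bottle2, board below 0.03 m/s and ((x of bottle1_mid in the frame of trough0 between -0.025 and 0.025 m and y of bottle1_mid in the frame of trough0 between -0.008 and 0.008 m and z of bottle1_mid in the frame of trough0 between -0.006 and 0.006 m) or (x of bottle1_mid in the frame of trough1 between -0.025 and 0.025 m and y of bottle1_mid in the frame of trough1 between -0.008 and 0.008 m and z of bottle1_mid in the frame of trough1 between -0.006 and 0.006 m) or (x of bottle1_mid in the frame of trough2 between -0.025 and 0.025 m and y of bottle1_mid in the frame of trough2 between -0.008 and 0.008 m and z of bottle1_mid in the frame of trough2 between -0.006 and 0.006 m)) and angle between bottle1's own z axis and vertical between 1.48 and 1.66 rad and ((x of bottle2_mid in the frame of trough0 between -0.025 and 0.025 m and y of bottle2_mid in the frame of trough0 between -0.008 and 0.008 m and z of bottle2_mid in the frame of trough0 between -0.006 and 0.006 m) or (x of bottle2_mid in the frame of trough1 between -0.025 and 0.025 m and y of bottle2_mid in the frame of trough1 between -0.008 and 0.008 m and z of bottle2_mid in the frame of trough1 between -0.006 and 0.006 m) or (x of bottle2_mid in the frame of trough2 between -0.025 and 0.025 m and y of bottle2_mid in the frame of trough2 between -0.008 and 0.008 m and z of bottle2_mid in the frame of trough2 between -0.006 and 0.006 m)) and angle between bottle2's own z axis and vertical between 1.48 and 1.66 rad and velocity of joint clamp below 0.1 rad/s); the robot touches nothing.
It fails at once if a bystander (mug, bowl, oil bottle, sugar jar, cup, spoon) is shifted more than 50 mm (distance of any of mug, bowl, oil, sugar, cup, spoon from where it was at the start of the episode above 0.05 m).
It fails at once if the mug, bowl, oil bottle, sugar jar or cup is tipped over (angle between any of mug, bowl, oil, sugar, cup's own z axis and vertical above 0.7 rad).
Of bottle0, bottle1, bottle2 only 2 to 3 are there at a start; the rules pass over those that are not, and their reading is None.
At some moment in a run one of board may be knocked a few centimetres aside while the robot is not near it.
It also fails if it takes over 210 s, if anything falls off the work surface, if the arm or the gripper's body presses on something with over 40 N, if the wrist force passes 120 N, or if a joint passes its speed limit or range.

## Working session

There is one attempt and no reset: what is moved stays moved. The work goes in short steps, Python scripts to look and compute and a shell command to move; the robot and the scene stay as the last step left them, time stands still between calls to the robot, and variables do not carry over. Pictures are saved under pics/ and viewed, and the job is handed in when it is done.

```bash
ls; mkdir -p pics
cat > h.py <<'E'
import numpy as np, cv2
from cell import arm, eyes
def snap(n,f):
    m=eyes.camera_model(n); p,d=eyes.snapshot(n)
    cv2.imwrite('pics/'+f+'.png',p[:,:,::-1]); np.savez('pics/'+f+'.npz',p=p,d=d,mtx=m['mtx'],rvec=m['rvec'],tvec=m['tvec'])
    return load(f)
def load(f):
    z=np.load('pics/'+f+'.npz'); R=cv2.Rodrigues(z['rvec'].ravel())[0]
    K=z['mtx']; d=z['d'].astype(float); h,w=d.shape
    u,v=np.meshgrid(np.arange(w),np.arange(h))
    c=np.stack([(u-K[0,2])/K[0,0]*d,(v-K[1,2])/K[1,1]*d,d],-1)-z['tvec'].ravel()
    W=c@R; W[d==0]=np.nan
    return z['p'],W,dict(mtx=K,rvec=z['rvec'],tvec=z['tvec'],R=R)
def st():
    s=arm.observe(); R=cv2.Rodrigues(np.array(s['tcp_rot'],float))[0]
    print('t',round(s['time_s'],2),'p',np.round(s['ee_pos'],1),'F',np.round(s['ft_force'],1),'g',round(s['grip_width'],3)); print(np.round(R,3)); print('q',np.round(s['joint_positions'],2)); return s,R
E
python3 - <<'E'
from h import *
st()
snap('scene','s0');snap('top','t0');snap('wrist','w0')
for n in('scene','top'):
    m=eyes.camera_model(n);R=cv2.Rodrigues(np.array(m['rvec'],float))[0];print(n,-R.T@np.ravel(m['tvec']),R[2])
E
```

```text
pics
t 0.0 p [151.  657.3 240.5] F [ 0.7 -0.2  0.6] g 1.002
[[ 0.975 -0.     0.224]
 [-0.224 -0.002  0.975]
 [ 0.    -1.    -0.002]]
q [-1.37  0.47 -0.05  1.53  0.02  1.14 -0.08]
scene [1036.44861227  679.31461623  676.97326156] [-0.46853307 -0.69389623 -0.54679501]
top [ 391.41653386  -26.58590546 1288.33385948] [ 0.13767868 -0.01153117 -0.99040982]
```

View pics/s0.png

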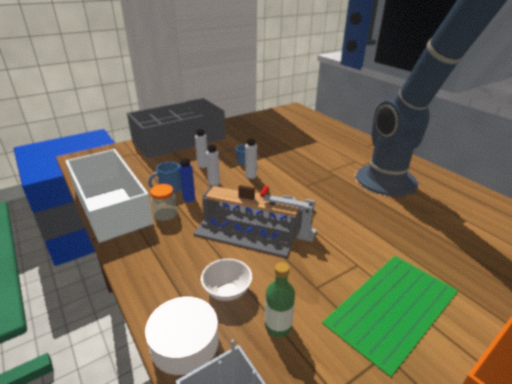

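View pics/t0.png

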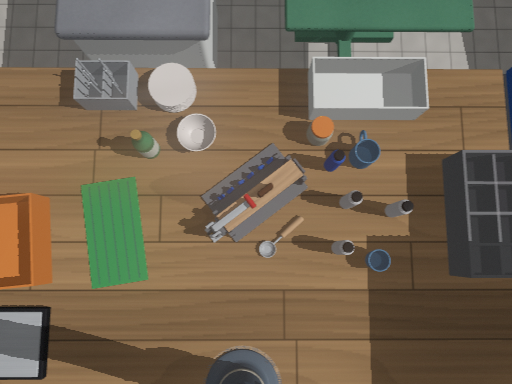

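View pics/w0.png

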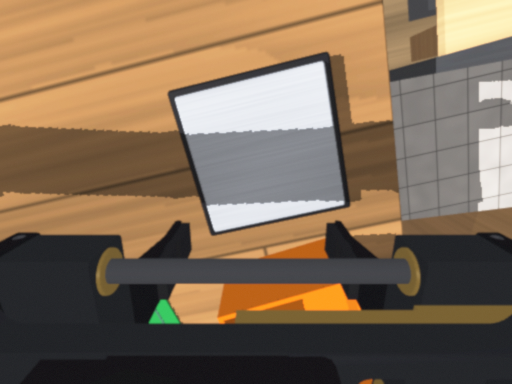

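Run:
```python
from h import *
p,W,m=load('t0')
def near(pt,r,zlo,zhi):
    k=(np.hypot(W[...,0]-pt[0],W[...,1]-pt[1])<r)&(W[...,2]>zlo)&(W[...,2]<zhi); return W[k]
for nm,(c,r) in dict(b_a=(355,198),b_b=(405,207),b_c=(347,247),blue=(339,155),mug=(366,152),cup=(378,260),sugar=(322,127),bowl=(196,133),oil=(137,134),spoonbowl=(267,249),spoonend=(298,222),red=(250,202),fin=(265,190),mat=(114,232),brk=(213,236)).items():
    print(nm,np.round(W[r,c],1))
# bottle tops
for nm,(c,r) in dict(a=(355,198),b=(405,207),c=(347,247)).items():
    q=W[r,c]; P=near(q,30,135,155); print(nm,len(P),P.mean(0).round(1),P.min(0).round(1),P.max(0).round(1))
table=W[300:320,280:330].reshape(-1,3);print('table',np.nanmedian(table,0))
# mat colour
k=(p[...,1].astype(int)>p[...,0]+50)&(p[...,1].astype(int)>p[...,2]+50); k[:170]=0;k[:,200:]=0
Q=W[k][:, :2].astype(np.float32);print('mat',cv2.minAreaRect(Q),np.median(W[k][:,2]))
# rack: points in region z 5..90
P=W[140:250,190:320].reshape(-1,3); 
im=cv2.resize(p[140:250,190:320],None,fx=6,fy=6,interpolation=cv2.INTER_CUBIC);cv2.imwrite('pics/t0c.png',im[:,:,::-1])
p2,_,_=load('s0');im=cv2.resize(p2[110:280,140:330],None,fx=4,fy=4,interpolation=cv2.INTER_CUBIC);cv2.imwrite('pics/s0c.png',im[:,:,::-1])
```

```text
b_a [ 535.4 -314.6  143.7]
b_b [ 510.2 -451.7  146.4]
b_c [ 400.6 -288.2  143.9]
blue [ 657.  -273.2  144.8]
mug [ 698.9 -388.6    7.2]
cup [ 362.4 -413.3    5.7]
sugar [ 754.6 -236.7   90.3]
bowl [759.5 148.4   5.2]
oil [705.2 284.4 182.9]
spoonbowl [395.7 -75.    6.4]
spoonend [ 477.2 -169.5   17.5]
red [525.8 -23.2 127. ]
fin [560.3 -65.5 123.9]
mat [447.2 392.4   5.1]
brk [431.4  80.2 114.2]
a 95 [ 540.3 -320.   145.2] [ 526.5 -334.7  136.1] [ 555.2 -306.5  151.2]
b 97 [ 514.3 -460.4  145.1] [ 501.7 -475.6  136. ] [ 527.8 -446.5  150. ]
c 101 [ 400.6 -291.9  145.5] [ 387.1 -307.5  136.8] [ 414.3 -278.4  151.4]
table [ 214.44846968 -186.27619241    0.87954544]
mat ((nan, nan), (0.0, 0.0), 0.0) nan
```

Run:
```python
import cv2
a=cv2.imread('pics/t0c.png');print(a.shape);b=cv2.imread('pics/s0c.png');print(b.shape)
```

```text
(660, 780, 3)
(680, 760, 3)
```

View pics/t0c.png

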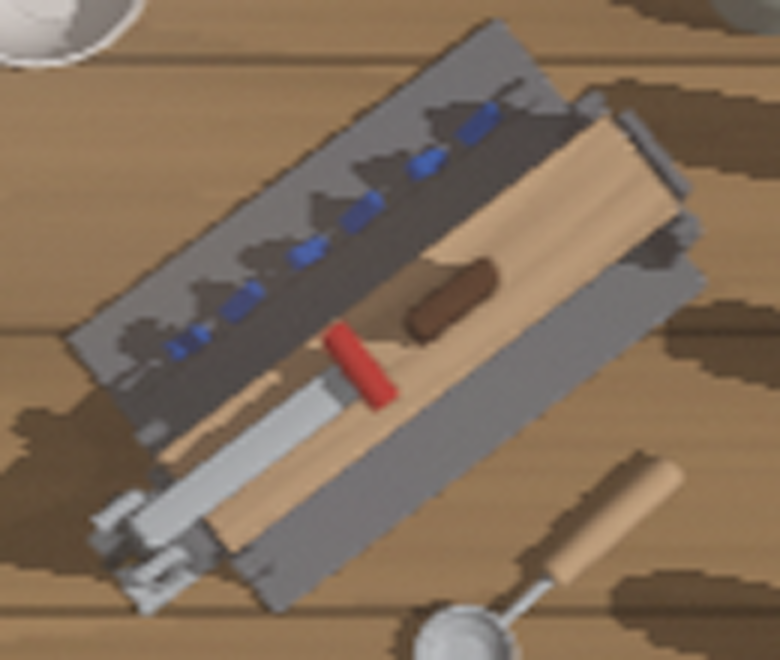

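View pics/s0c.png

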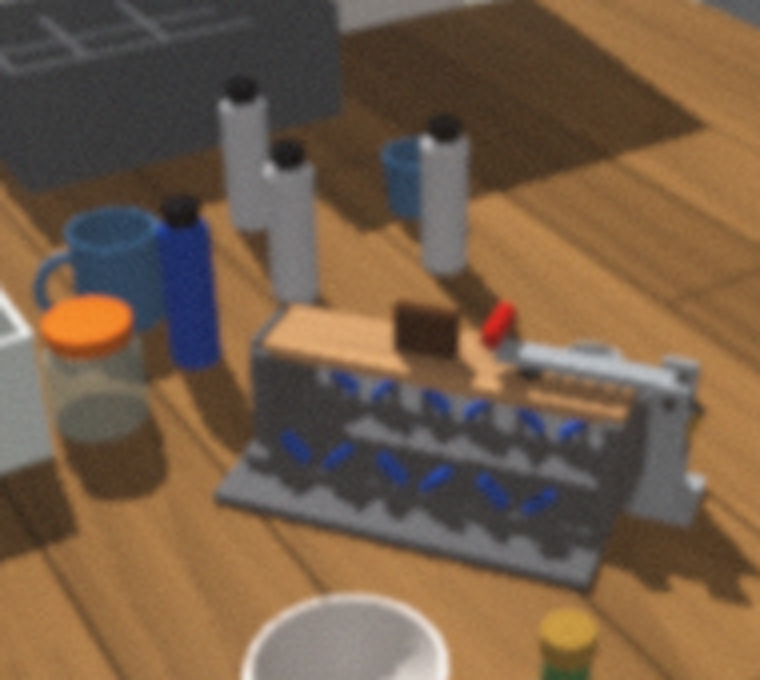

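Run:
```python
from h import *
p,W,m=load('t0')
def ray(uv,z):
    C=-m['R'].T@m['tvec'].ravel(); K=m['mtx']
    d=m['R'].T@np.array([(uv[0]-K[0,2])/K[0,0],(uv[1]-K[1,2])/K[1,1],1]); return C+d*(z-C[2])/d[2]
cr=lambda x,y:(x/6+190-.42,y/6+140-.42)
A,B,C_,D=[ray(cr(*q),8) for q in((490,18),(65,340),(280,610),(705,285))]
for q in (A,B,C_,D):print(q.round(1))
print('lens',[np.linalg.norm(a-b).round(1) for a,b in((A,B),(B,C_),(C_,D),(D,A))],'centre',((A+B+C_+D)/4).round(1))
y=(B-A+C_-D);print('yaw of y',np.degrees(np.arctan2(y[1],y[0])), 'x',np.degrees(np.arctan2((A-D+B-C_)[1],(A-D+B-C_)[0])))
# mat
hsv=cv2.cvtColor(p,cv2.COLOR_RGB2HSV);k=(hsv[...,0]>45)&(hsv[...,0]<75)&(hsv[...,1]>120);k[:175]=0;k[:,200:]=0
uv=cv2.boxPoints(cv2.minAreaRect(np.argwhere(k)[:,::-1].astype(np.float32)))
M=np.array([ray(q,4) for q in uv]);print('mat',M.round(1),M.mean(0).round(1))
# planes: fin top (z 125), board
red=(hsv[...,1]>150)&((hsv[...,0]<8)|(hsv[...,0]>172));red[:190]=0;red[215:]=0;red[:,:230]=0;red[:,270:]=0
print('red',red.sum(),np.nanmedian(W[red],0),cv2.minAreaRect(W[red][:,:2].astype(np.float32)))
k=(W[...,2]>118)&(W[...,2]<130);k[:180]=0;k[205:]=0;k[:,257:]&=True;k[:,:257]=0;k[:,290:]=0
print('fin',k.sum(),np.mean(W[k],0),cv2.minAreaRect(W[k][:,:2].astype(np.float32)))
k=(W[...,2]>83)&(W[...,2]<91)&(hsv[...,1]>70);k[:140]=0;k[250:]=0;k[:,:190]=0;k[:,320:]=0
print('board',k.sum(),np.median(W[k],0),cv2.minAreaRect(W[k][:,:2].astype(np.float32)),cv2.boxPoints(cv2.minAreaRect(W[k][:,:2].astype(np.float32))))
```

```text
[728.3 -89.6   8. ]
[557.3 130.5   8. ]
[419.1  18.8   8. ]
[ 586.5 -200.4    8. ]
lens [np.float64(278.7), np.float64(177.7), np.float64(275.8), np.float64(180.0)] centre [572.8 -35.2   8. ]
yaw of y 127.61483670347327 x 38.45721701916893
mat [[539.3 497.    4. ]
 [560.9 328.6   4. ]
 [300.6 286.3   4. ]
 [280.6 450.2   4. ]] [420.3 390.5   4. ]
red 71 [530.5807822  -20.46209806 128.71088645] ((529.8736572265625, -22.0081729888916), (41.15497589111328, 12.964468002319336), 36.29671859741211)
fin 100 [562.29112547 -66.65842468 124.57337233] ((562.3958740234375, -66.45843505859375), (16.62245750427246, 48.26240158081055), 39.232765197753906)
board 1320 [565.61470721 -72.42834111  87.38751326] ((555.4061279296875, -56.931121826171875), (59.69087600708008, 286.070068359375), 37.503597259521484) [[ 444.64795    38.370495]
 [ 618.81067  -188.57323 ]
 [ 666.1643   -152.23274 ]
 [ 492.0016     74.71098 ]]
```

Run:
```python
from h import *
p,W,m=load('t0')
hsv=cv2.cvtColor(p,cv2.COLOR_RGB2HSV);k=(hsv[...,0]>45)&(hsv[...,0]<80)&(hsv[...,1]>100);k[:160]=0;k[:,200:]=0
P=W[k];P=P[np.abs(P[:,2]-4)<8];print(k.sum(),np.argwhere(k).min(0),np.argwhere(k).max(0))
r=cv2.minAreaRect(P[:,:2].astype(np.float32));print(r,cv2.boxPoints(r).round(0))
```

```text
5284 [177  81] [288 147]
((449.3759765625, 395.383544921875), (318.0762634277344, 170.90480041503906), 9.530579566955566) [[278. 453.]
 [307. 285.]
 [620. 337.]
 [592. 506.]]
```

```bash
cat >> h.py <<'E'
RC=np.array([572.,-36.3]); YAW=38.0
def rx():
    a=np.radians(YAW); return np.array([np.cos(a),np.sin(a)]),np.array([-np.sin(a),np.cos(a)])
def r2w(x,y):
    X,Y=rx(); return RC+x*X+y*Y
def w2r(p):
    X,Y=rx(); d=np.asarray(p,float)[:2]-RC; return np.array([d@X,d@Y])
def plan(pos,yawz=None):
    """units to go to world pos, tool frame after spin so tool z has yaw yawz deg"""
    s=arm.observe(); R=cv2.Rodrigues(np.array(s['tcp_rot'],float))[0]
    cy=np.degrees(np.arctan2(R[1,2],R[0,2])); yz=cy if yawz is None else yawz
    dd=(cy-yz+180)%360-180
    a=np.radians(yz); Z=np.array([np.cos(a),np.sin(a),0]);Y=np.array([0,0,-1.]);X=np.cross(Y,Z)
    d=np.array(pos,float)-np.array(s['ee_pos'])
    print('t',round(s['time_s'],2),'at',np.round(s['ee_pos'],1),'rack',w2r(s['ee_pos']).round(1),'yawz',round(cy,2),'g',round(s['grip_width'],3),'F',np.round(s['ft_force'],1),'q7',np.round(s['joint_positions'],2))
    print('spin units %.4f (%.1f deg)'%(dd/180,dd),' shift units x %.4f y %.4f z %.4f'%tuple(np.array([d@X,d@Y,d@Z])/200), 'len',round(np.linalg.norm(d)))
E
python3 - <<'E'
from h import *
plan([*r2w(-25,38),200],38)
E
python3 -m inch '[[1,0,0,0,0.0543],[1,0,0,0,0.0543],[1,0,0,0,0.0543],[1,0,0,0,0.0543]]'
python3 - <<'E'
from h import *
plan([*r2w(-25,38),200],38)
E
```

```text
t 0.15 at [151.  657.5 240.7] rack [ 95.4 805.9] yawz 77.06 g 1.001 F [-0.4  1.2  0.4] q7 [-1.37  0.47 -0.05  1.53  0.02  1.14 -0.08]
spin units 0.2170 (39.1 deg)  shift units x 3.8394 y 0.2037 z -0.6019 len 778
time_s: 0.65
ee_pos: [151.0, 657.6, 241.1]
tcp_rot: [-1.451, 0.713, -0.713]
ft_force: [-0.0, 0.5, 0.1]
grip_width: 1.001
t 0.65 at [151.  657.6 241.1] rack [ 95.5 806. ] yawz 37.64 g 1.001 F [-0.   0.5  0.1] q7 [-1.48  0.47  0.1   1.54 -0.05  1.14 -0.71]
spin units -0.0020 (-0.4 deg)  shift units x 3.8401 y 0.2056 z -0.6024 len 779
```

```bash
python3 -m inch '[[1,0.16,0,-0.025,0],[1,0.16,0,-0.025,0],[1,0.16,0,-0.025,0],[1,0.16,0,-0.025,0],[1,0.16,0,-0.025,0],[1,0.16,0,-0.025,0],[1,0.16,0,-0.025,0],[1,0.16,0,-0.025,0]]'
python3 - <<'E'
from h import *
plan([*r2w(-25,38),200],38)
E
```

```text
time_s: 1.65
ee_pos: [277.4, 430.3, 241.4]
tcp_rot: [-1.452, 0.709, -0.709]
ft_force: [0.3, -0.2, 0.3]
grip_width: 1.004
t 1.65 at [277.4 430.3 241.4] rack [ 55.1 549.1] yawz 37.97 g 1.004 F [ 0.3 -0.2  0.3] q7 [-1.23  0.2   0.17  1.92 -0.04  1.02 -0.38]
spin units -0.0001 (-0.0 deg)  shift units x 2.5554 y 0.2069 z -0.4007 len 519
```

```bash
python3 -m inch '[[1,0.16,0,-0.025,0],[1,0.16,0,-0.025,0],[1,0.16,0,-0.025,0],[1,0.16,0,-0.025,0],[1,0.16,0,-0.025,0],[1,0.16,0,-0.025,0],[1,0.16,0,-0.025,0],[1,0.16,0,-0.025,0]]'
python3 -m inch '[[1,0.16,0,-0.025,0],[1,0.16,0,-0.025,0],[1,0.16,0,-0.025,0],[1,0.16,0,-0.025,0],[1,0.16,0,-0.025,0],[1,0.16,0,-0.025,0],[1,0.16,0,-0.025,0],[1,0.16,0,-0.025,0]]'
python3 - <<'E'
from h import *
plan([*r2w(-25,38),200],38)
snap('wrist','w1'); snap('top','t1')
E
```

```text
time_s: 2.65
ee_pos: [403.3, 204.0, 241.5]
tcp_rot: [-1.452, 0.709, -0.708]
ft_force: [0.3, 0.0, -0.0]
grip_width: 1.001
time_s: 3.65
ee_pos: [529.2, -22.2, 241.4]
tcp_rot: [-1.452, 0.709, -0.708]
ft_force: [0.3, -0.1, 0.9]
grip_width: 0.999
t 3.65 at [529.2 -22.2 241.4] rack [-25.   37.4] yawz 37.98 g 0.999 F [ 0.3 -0.1  0.9] q7 [-0.5   0.25  0.56  1.9  -0.15  1.03  0.79]
spin units -0.0001 (-0.0 deg)  shift units x -0.0028 y 0.2068 z 0.0001 len 41
```

View pics/w1.png

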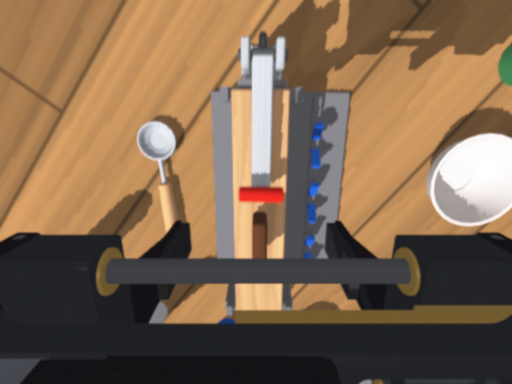

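Run:
```python
from h import *
p,W,m=load('w1')
hsv=cv2.cvtColor(p,cv2.COLOR_RGB2HSV)
red=(hsv[...,1]>150)&((hsv[...,0]<8)|(hsv[...,0]>172));red[:170]=0;red[215:]=0;red[:,:220]=0;red[:,300:]=0
P=W[red];P=P[np.isfinite(P[:,0])];r=cv2.minAreaRect(P[:,:2].astype(np.float32));print('red',np.nanmedian(P,0),np.nanmax(P[:,2]),r,w2r(r[0]))
# fin top
k=(np.abs(W[...,2]-125)<4); k[:205]=0;k[:,:240]=0;k[:,280:]=0
P=W[k];print('fin',len(P),P.mean(0));r=cv2.minAreaRect(P[:,:2].astype(np.float32));print(r,w2r(r[0]))
k=(np.abs(W[...,2]-8)<4); k[:,:295]=0;k[:,360:]=0;k[260:]=0
P=W[k];q=np.array([w2r(x) for x in P]);print('base pl',len(P),q.min(0),q.max(0),np.percentile(q,[1,99],axis=0))
k=(np.abs(W[...,2]-87)<3)&(hsv[...,1]>60); k[:,:225]=0;k[:,300:]=0;k[260:]=0
P=W[k];q=np.array([w2r(x) for x in P]);print('board',len(P),np.median(P[:,2]),np.percentile(q,[1,99],axis=0))
# edge slope of board sides
for lo in range(-20,130,30):
    s=q[(q[:,1]>lo)&(q[:,1]<lo+30)]; print(lo,np.percentile(s[:,0],[2,98]) if len(s) else None)
```

```text
red [534.64988959 -23.58303758 127.95005922] 131.49345913372898 ((539.8924560546875, -28.07039451599121), (48.862762451171875, 29.938879013061523), 37.23995590209961) [-20.23443885  26.25239549]
fin 527 [563.52308377 -62.9982914  123.85020666]
((564.2000122070312, -63.548194885253906), (15.59394359588623, 42.26082229614258), 37.64051055908203) [-22.92213812 -16.66971859]
base pl 5831 [  23.88129824 -105.48603658] [ 94.05678593 135.83774715] [[  25.99089004 -101.08692678]
 [  92.43982258  134.48506603]]
board 5747 86.47864596853888 [[-52.13014054 -56.91819774]
 [  6.82542842 134.14008414]]
-20 [-51.94485234   5.81291715]
10 [-52.26185131   6.30567143]
40 [-51.61983314   6.43195405]
70 [-51.44437458   6.619821  ]
100 [-51.14329044   6.77090515]
```

```bash
sed -i 's/^RC=.*/RC=np.array([573.6,-35.1]); YAW=37.7/' h.py
python3 - <<'E'
from h import *
for f in('w1','t1'):
    p,W,m=load(f); hsv=cv2.cvtColor(p,cv2.COLOR_RGB2HSV)
    q=W[...,:2].reshape(-1,2)-RC; X,Y=rx(); q=np.stack([q@X,q@Y],-1).reshape(W.shape[:2]+(2,))
    z=W[...,2]
    def rep(n,k): 
        P=q[k]; print(f,n,len(P),np.percentile(P,[1,50,99],axis=0).round(1).tolist() if len(P) else '')
    inr=(np.abs(q[...,0])<100)&(np.abs(q[...,1])<200)
    red=inr&(hsv[...,1]>150)&((hsv[...,0]<8)|(hsv[...,0]>172))
    rep('red',red&(z>120)&(z<135)); rep('redtop',red&(z>128)&(z<135))
    rep('fin',inr&(abs(z-125)<3)&~red&(q[...,1]<15)&(q[...,1]>-60)&(abs(q[...,0]+25)<20))
    rep('board',inr&(abs(z-87)<4)&(hsv[...,1]>60)&(q[...,0]<30)&(q[...,0]>-70))
    rep('base',inr&(abs(z-8)<3)&(hsv[...,1]<60))
    rep('brk',inr&(abs(z-112)<4)&(q[...,1]>145))
E
```

```text
w1 red 576 [[-45.1, 28.1], [-23.7, 35.4], [-3.0, 40.9]]
w1 redtop 316 [[-45.1, 30.0], [-23.7, 34.4], [-3.3, 39.1]]
w1 fin 492 [[-31.6, -36.3], [-25.2, -15.9], [-17.9, 3.3]]
w1 board 6992 [[-54.5, -132.9], [-30.8, 31.0], [4.6, 134.4]]
w1 base 9912 [[-87.6, -102.1], [31.5, 33.6], [89.7, 134.7]]
w1 brk 572 [[-42.6, 151.6], [-18.1, 163.9], [-3.3, 176.5]]
t1 red 0 
t1 redtop 0 
t1 fin 0 
t1 board 472 [[-57.4, -139.5], [-33.2, -101.9], [1.4, 133.3]]
t1 base 721 [[-90.7, -140.6], [31.3, -64.6], [86.8, 189.5]]
t1 brk 56 [[-45.5, 150.2], [-18.5, 166.9], [-6.6, 178.5]]
```

```bash
sed -i 's/^RC=.*/RC=np.array([575.4,-37.5]); YAW=37.7/' h.py
python3 - <<'E'
from h import *
plan([*r2w(-25,38),122],37.7)
E
```

```text
t 3.75 at [529.9 -25.1 241.6] rack [-28.5  37.6] yawz 37.65 g 0.999 F [-1.1 -0.7 -0.1] q7 [-0.5   0.25  0.56  1.9  -0.15  1.03  0.78]
spin units -0.0003 (-0.1 deg)  shift units x -0.0019 y 0.5981 z 0.0173 len 120
```

```bash
cat >> h.py <<'E'
def rackmeas(f):
    p,W,m=load(f); hsv=cv2.cvtColor(p,cv2.COLOR_RGB2HSV)
    q=W[...,:2].reshape(-1,2)-RC; X,Y=rx(); q=np.stack([q@X,q@Y],-1).reshape(W.shape[:2]+(2,))
    z=W[...,2]
    def rep(n,k): 
        P=q[k]; print(f,n,len(P),np.percentile(P,[1,50,99],axis=0).round(1).tolist() if len(P) else '')
    inr=(np.abs(q[...,0])<100)&(np.abs(q[...,1])<200)
    red=inr&(hsv[...,1]>150)&((hsv[...,0]<8)|(hsv[...,0]>172))
    rep('redtop',red&(z>126)&(z<135))
    rep('fin',inr&(abs(z-125)<3)&~red&(q[...,1]<15)&(q[...,1]>-60)&(abs(q[...,0]+25)<20))
    rep('board',inr&(abs(z-87)<4)&(hsv[...,1]>60)&(q[...,0]<30)&(q[...,0]>-70))
    rep('base',inr&(abs(z-8)<3)&(hsv[...,1]<60))
    rep('brk',inr&(abs(z-112)<4)&(q[...,1]>145))
E
python3 - <<'E'
from h import *
plan([*r2w(-25,38),122],37.7)
snap('wrist','w2');plan([*r2w(-25,38),122],37.7)
rackmeas('w2');rackmeas('t0')
E
```

```text
t 3.75 at [529.9 -25.1 241.6] rack [-28.5  37.6] yawz 37.65 g 0.999 F [-1.1 -0.7 -0.1] q7 [-0.5   0.25  0.56  1.9  -0.15  1.03  0.78]
spin units -0.0003 (-0.1 deg)  shift units x -0.0019 y 0.5981 z 0.0173 len 120
t 3.8 at [529.1 -23.  241.3] rack [-27.7  39.8] yawz 37.77 g 1.001 F [ 0.3  0.3 -0.2] q7 [-0.5   0.25  0.56  1.9  -0.15  1.03  0.78]
spin units 0.0004 (0.1 deg)  shift units x 0.0090 y 0.5966 z 0.0137 len 119
w2 redtop 529 [[-45.3, 31.3], [-24.0, 38.2], [-2.7, 43.8]]
w2 fin 528 [[-32.2, -36.5], [-24.8, -14.5], [-17.6, 6.1]]
w2 board 7151 [[-54.4, -133.5], [-32.4, 27.7], [4.6, 136.2]]
w2 base 10056 [[-87.3, -102.6], [31.7, 36.9], [89.5, 138.8]]
w2 brk 579 [[-42.9, 153.4], [-26.0, 166.9], [-3.4, 179.3]]
t0 redtop 60 [[-46.6, 33.9], [-27.5, 39.7], [-6.4, 46.4]]
t0 fin 77 [[-35.4, -39.1], [-28.2, -13.9], [-20.6, 8.2]]
t0 board 1342 [[-57.2, -134.1], [-32.9, -20.1], [1.6, 136.6]]
t0 base 2152 [[-90.3, -135.4], [23.4, 10.3], [86.7, 188.8]]
t0 brk 83 [[-45.8, 145.5], [-26.9, 166.9], [-6.5, 181.4]]
```

```bash
python3 -m inch '[[1,0,0.08,0.016,0],[1,0,0.08,0,0],[1,0,0.08,0,0],[1,0,0.08,0,0],[1,0,0.08,0,0],[1,0,0.08,0,0],[1,0.004,0.06,0,0],[1,0,0.056,0,0]]'
python3 -m inch '[[-0.2,0,0,0,0],[-0.2,0,0,0,0],[-0.2,0,0,0,0],[-0.2,0,0,0,0]]' 40
python3 - <<'E'
from h import *
plan([*r2w(-25,38),122],37.7)
snap('wrist','w3');rackmeas('w3')
E
```

```text
time_s: 4.8
ee_pos: [532.1, -20.2, 121.6]
tcp_rot: [-1.452, 0.709, -0.709]
ft_force: [0.7, -0.2, -0.4]
grip_width: 0.995
time_s: 5.3
ee_pos: [532.2, -20.0, 122.7]
tcp_rot: [-1.451, 0.708, -0.709]
ft_force: [-0.5, 0.6, -0.8]
grip_width: 0.634
t 5.3 at [532.2 -20.  122.7] rack [-23.4  40.2] yawz 37.97 g 0.634 F [-0.5  0.6 -0.8] q7 [-0.44  0.41  0.5   2.01 -0.28  0.78  0.89]
spin units 0.0015 (0.3 deg)  shift units x 0.0112 y 0.0036 z -0.0078 len 3
w3 redtop 746 [[-44.8, 38.5], [-24.2, 41.3], [-2.9, 44.2]]
w3 fin 249 [[-32.2, -0.8], [-24.7, 3.6], [-17.9, 6.8]]
w3 board 10686 [[-54.2, -30.1], [-35.9, 81.7], [4.6, 136.8]]
w3 base 12624 [[-87.2, -94.4], [38.0, 69.6], [89.7, 138.4]]
w3 brk 1167 [[-42.9, 154.0], [-19.2, 161.3], [-3.3, 168.7]]
```

View pics/w3.png

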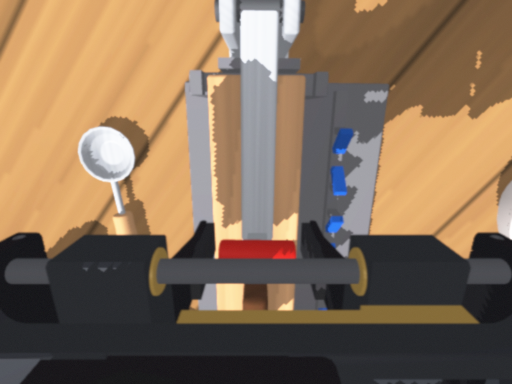

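```bash
python3 -m inch '[[-0.2,0,0,0,0],[-0.2,0,0,0,0],[-0.2,0,0,0,0],[-0.2,0,0,0,0]]' 40
```

```text
time_s: 5.85
ee_pos: [531.8, -20.2, 122.5]
tcp_rot: [-1.452, 0.709, -0.709]
ft_force: [-2.7, -1.2, 4.1]
grip_width: 0.497
```

```bash
python3 -m inch '[[-0.2,-0.014,-0.064,0,0],[-0.2,-0.021,-0.063,0,0],[-0.2,-0.027,-0.06,0,0],[-0.2,-0.033,-0.057,0,0]]' 45
python3 -m inch '[[-0.2,-0.038,-0.054,0,0],[-0.2,-0.043,-0.05,0,0],[-0.2,-0.048,-0.045,0,0],[-0.2,-0.052,-0.04,0,0]]'
python3 - <<'E'
from h import *
plan([*r2w(-25,93),208],37.7)
snap('wrist','w4')
E
```

```text
time_s: 6.35
ee_pos: [520.0, -4.9, 171.9]
tcp_rot: [-1.452, 0.708, -0.709]
ft_force: [2.7, -1.2, -8.6]
grip_width: 0.498
time_s: 6.85
ee_pos: [497.9, 24.0, 209.9]
tcp_rot: [-1.451, 0.708, -0.709]
ft_force: [2.4, -1.1, -5.7]
grip_width: 0.497
t 6.85 at [497.9  24.  209.9] rack [-23.7  96.1] yawz 37.98 g 0.497 F [ 2.4 -1.1 -5.7] q7 [-0.59  0.23  0.54  2.01 -0.15  0.94  0.69]
spin units 0.0015 (0.3 deg)  shift units x 0.0154 y 0.0093 z -0.0066 len 4
```

View pics/w4.png

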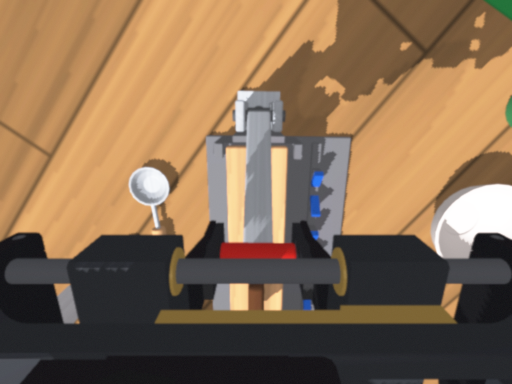

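The bar (red, around (258,250)) is still held and the arm rises. Continuing the arc.

```bash
python3 -m inch '[[-0.2,-0.056,-0.035,0,0],[-0.2,-0.059,-0.029,0,0],[-0.2,-0.062,-0.023,0,0],[-0.2,-0.064,-0.016,0,0],[-0.2,-0.065,-0.01,0,0],[-0.2,-0.065,-0.004,0,0]]'
python3 -m inch '[[0.4,0,0,0,0],[0.6,0,0,0,0],[0.6,0,0,0,0],[0.6,0,0,0,0],[0.6,0,0,0,0]]'
python3 - <<'E'
from h import *
plan([*r2w(-25,-18),250],37.7)
snap('wrist','w5');snap('scene','s5')
E
```

```text
time_s: 7.65
ee_pos: [452.1, 84.1, 233.4]
tcp_rot: [-1.45, 0.708, -0.708]
ft_force: [1.1, 3.6, 2.4]
grip_width: 0.496
time_s: 8.28
ee_pos: [452.3, 81.7, 232.1]
tcp_rot: [-1.452, 0.71, -0.709]
ft_force: [-0.1, 0.5, 0.1]
grip_width: 0.793
t 8.28 at [452.3  81.7 232.1] rack [-24.5 169.6] yawz 37.93 g 0.793 F [-0.1  0.5  0.1] q7 [-0.73  0.12  0.51  2.06 -0.07  0.98  0.48]
spin units 0.0013 (0.2 deg)  shift units x 0.9380 y -0.0893 z -0.0024 len 188
```

View pics/w5.png

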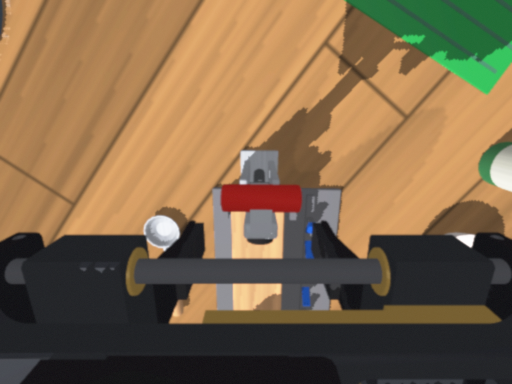

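View pics/s5.png

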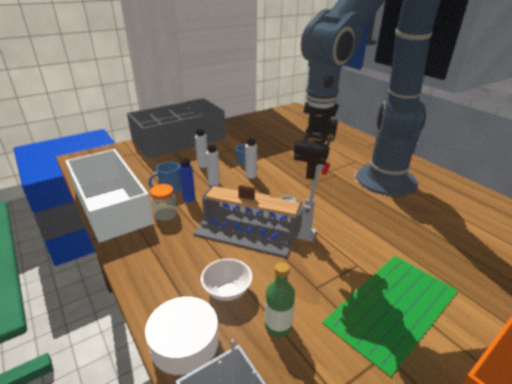

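```bash
python3 -m inch '[[0.6,0,-0.05,0,0],[0.6,0.13,-0.04,0,0],[0.6,0.16,0,0,0],[0.6,0.16,0,0,0],[0.6,0.16,0,0,0],[0.6,0.16,0,0,0],[0.6,0.16,0,0,0.0],[0.6,0,0,0,0]]'
python3 - <<'E'
from h import *
snap('wrist','w6');snap('top','t6')
plan([*r2w(-25,-18),113],37.7)
rackmeas('w6')
E
```

```text
time_s: 9.38
ee_pos: [567.8, -67.1, 251.0]
tcp_rot: [-1.452, 0.71, -0.713]
ft_force: [-0.7, 0.5, 0.3]
grip_width: 0.799
t 9.47 at [566.7 -64.4 250.5] rack [-23.3 -15.9] yawz 37.96 g 0.795 F [-0.4  0.6 -0.4] q7 [-0.43  0.32  0.6   1.8  -0.2   1.08  0.91]
spin units 0.0014 (0.3 deg)  shift units x 0.0104 y 0.6875 z -0.0084 len 138
w6 redtop 0 
w6 fin 641 [[-32.5, -41.1], [-24.5, -16.4], [-17.5, 5.6]]
w6 board 11765 [[-54.2, -117.9], [-24.6, 38.8], [4.4, 135.5]]
w6 base 12344 [[-87.3, -132.8], [31.0, 26.7], [89.6, 171.6]]
w6 brk 0
```

View pics/w6.png

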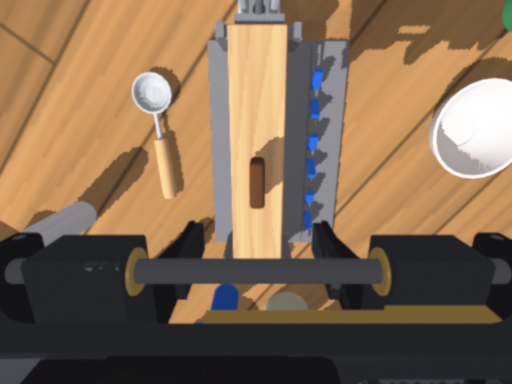

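```bash
python3 -m inch '[[0.4,0.01,0.1,-0.006,0],[0.4,0,0.1,0,0],[0.4,0,0.1,0,0],[0.4,0,0.1,0,0],[0.4,0,0.1,0,0],[0.4,0,0.08,0,0],[0.4,0,0.06,0,0],[0.4,0,0.047,0,0]]'
python3 -m inch '[[-0.9,0,0,0,0],[-0.9,0,0,0,0],[-0.9,0,0,0,0],[-0.9,0,0,0,0],[-0.9,0,0,0,0],[-0.9,0,0,0,0],[-0.9,0,0,0,0]]' 40
python3 -m inch '[[-0.9,0,0,0,0],[-0.9,0,0,0,0],[-0.9,0,0,0,0]]' 40
```

```text
time_s: 10.48
ee_pos: [567.1, -66.7, 112.5]
tcp_rot: [-1.452, 0.708, -0.708]
ft_force: [-0.3, 1.3, 0.3]
grip_width: 0.698
time_s: 11.35
ee_pos: [567.1, -67.0, 113.0]
tcp_rot: [-1.452, 0.709, -0.709]
ft_force: [-1.2, -0.3, 1.7]
grip_width: 0.18
time_s: 11.72
ee_pos: [567.1, -67.0, 113.0]
tcp_rot: [-1.452, 0.709, -0.709]
ft_force: [-1.3, -0.4, 2.5]
grip_width: 0.183
```

```bash
python3 -m inch '[[-0.9,0,-0.03,0,0],[-0.9,0,-0.1,0,0],[-0.9,0,-0.14,0,0],[-0.9,0,-0.14,0,0],[-0.9,0,-0.14,0,0],[-0.9,0,-0.14,0,0],[-0.9,0,-0.14,0,0],[-0.9,0,-0.12,0,0]]'
python3 - <<'E'
from h import *
plan([467,398,300])
snap('wrist','w7')
E
```

```text
time_s: 12.72
ee_pos: [566.7, -66.9, 303.5]
tcp_rot: [-1.452, 0.709, -0.708]
ft_force: [0.4, -0.2, -3.6]
grip_width: 0.179
t 12.72 at [566.7 -66.9 303.5] rack [-24.9 -17.9] yawz 37.97 g 0.179 F [ 0.4 -0.2 -3.6] q7 [-0.45  0.27  0.62  1.73 -0.17  1.19  0.88]
spin units 0.0000 (0.0 deg)  shift units x -2.1391 y 0.0174 z 1.0374 len 475
```

View pics/w7.png

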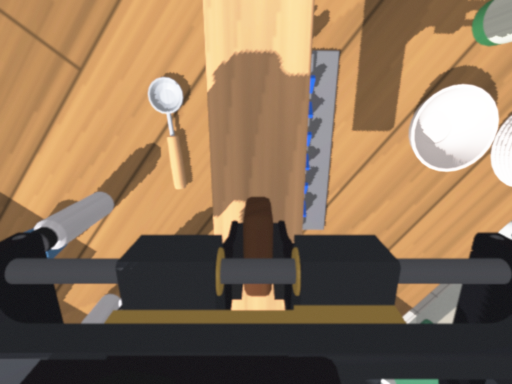

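```bash
python3 -m inch '[[-0.9,-0.1,0,0.05,0],[-0.9,-0.134,0,0.065,0],[-0.9,-0.134,0,0.065,0],[-0.9,-0.134,0,0.065,0],[-0.9,-0.134,0,0.065,0],[-0.9,-0.134,0,0.065,0],[-0.9,-0.134,0,0.065,0],[-0.9,-0.134,0,0.065,0]]'
python3 -m inch '[[-0.9,-0.134,0,0.065,0],[-0.9,-0.134,0,0.065,0],[-0.9,-0.134,0,0.065,0],[-0.9,-0.134,0,0.065,0],[-0.9,-0.134,0,0.065,0],[-0.9,-0.134,0,0.065,0],[-0.9,-0.134,0,0.065,0],[-0.9,-0.134,0,0.065,0]]'
python3 -m inch '[[-0.9,0,0,0,-0.05],[-0.9,0,0,0,-0.05],[-0.9,0,0,0,-0.05],[-0.9,0,0,0,-0.05],[-0.9,0,0,0,-0.05],[-0.9,0,0,0,-0.05],[-0.9,0,0,0,-0.04],[-0.9,0,0,0,0]]'
python3 - <<'E'
from h import *
plan([467,398,43],99.5)
snap('wrist','w8');snap('scene','s8')
E
```

```text
time_s: 13.78
ee_pos: [518.1, 159.5, 301.8]
tcp_rot: [-1.453, 0.71, -0.708]
ft_force: [0.8, 0.4, -3.1]
grip_width: 0.178
time_s: 14.78
ee_pos: [468.3, 392.3, 301.5]
tcp_rot: [-1.454, 0.709, -0.708]
ft_force: [-0.3, 1.1, -3.2]
grip_width: 0.176
time_s: 15.78
ee_pos: [468.7, 391.4, 301.7]
tcp_rot: [-1.568, -0.123, 0.126]
ft_force: [-0.0, -0.7, -3.6]
grip_width: 0.185
t 15.78 at [468.7 391.4 301.7] rack [177.9 404.6] yawz 99.07 g 0.185 F [-0.  -0.7 -3.6] q7 [-0.92  0.32  0.2   1.63 -0.07  1.21  1.03]
spin units -0.0024 (-0.4 deg)  shift units x -0.0031 y 1.2937 z 0.0341 len 259
```

View pics/s8.png

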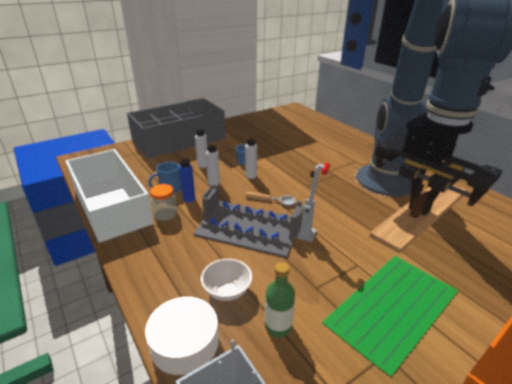

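```bash
python3 -m inch '[[-0.9,0,0.14,0.034,0],[-0.9,0,0.16,0,0],[-0.9,0,0.16,0,0],[-0.9,0,0.16,0,0],[-0.9,0,0.16,0,0],[-0.9,0,0.16,0,0],[-0.9,0,0.16,0,0],[-0.9,0,0.1,0,0]]'
python3 -m inch '[[-0.9,0,0.05,0,0],[-0.9,0,0.025,0,0],[-0.9,0,0.01,0,0],[-0.9,0,0.01,0,0],[-0.9,0,0,0,0]]'
```

```text
time_s: 16.88
ee_pos: [467.4, 398.2, 61.2]
tcp_rot: [-1.568, -0.124, 0.126]
ft_force: [0.5, -0.2, -2.6]
grip_width: 0.178
time_s: 17.5
ee_pos: [468.2, 398.7, 44.3]
tcp_rot: [-1.567, -0.126, 0.125]
ft_force: [0.1, -0.3, -3.9]
grip_width: 0.181
```

```bash
python3 -m inch '[[-0.9,0,0.006,0,0],[-0.9,0,0.005,0,0],[-0.9,0,0,0,0]]'
python3 -m inch '[[0,0,0,0,0],[0,0,0,0,0],[0,0,0,0,0],[0,0,0,0,0]]'
python3 -m inch '[[0,0,-0.08,0,0],[0,0,-0.12,0,0],[0.2,0,-0.12,0,0],[0.2,0,-0.12,0,0],[0.2,0,-0.12,0,0],[0.2,0,-0.12,0,0],[0.2,0,-0.12,0,0],[0.2,0,-0.1,0,0]]'
python3 - <<'E'
from h import *
snap('wrist','w9');snap('top','t9');st()
E
```

```text
time_s: 17.88
ee_pos: [468.1, 398.6, 42.0]
tcp_rot: [-1.567, -0.126, 0.126]
ft_force: [-0.5, 0.7, 0.2]
grip_width: 0.179
time_s: 18.38
ee_pos: [468.0, 398.6, 41.8]
tcp_rot: [-1.567, -0.126, 0.126]
ft_force: [-0.2, 0.3, 0.9]
grip_width: 0.479
time_s: 19.38
ee_pos: [468.2, 398.6, 224.1]
tcp_rot: [-1.566, -0.127, 0.124]
ft_force: [0.8, 0.9, -0.5]
grip_width: 0.597
t 19.48 p [469.3 399.4 225.3] F [1.1 0.  0.2] g 0.602
[[ 0.987  0.004 -0.159]
 [ 0.159  0.005  0.987]
 [ 0.005 -1.     0.004]]
q [-0.92  0.38  0.19  1.71 -0.08  1.05  1.03]
```

View pics/w9.png

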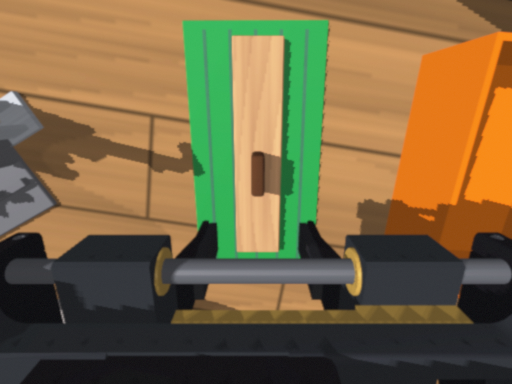

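View pics/t9.png

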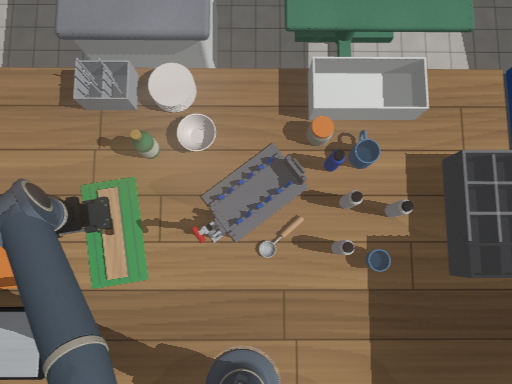

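```bash
python3 -m inch '[[0.3,0,-0.08,0,0.053],[0.3,0,-0.1,0,0.053],[0.3,0,-0.1,0,0.053],[0.3,0,-0.1,0,0.053],[0.3,0,0,0,0.053],[0.3,0,0,0,0.053],[0.3,0,0,0,0.053],[0.3,0,0,0,0.053]]'
python3 -m inch '[[0.3,0,0,0,0.053],[0.3,0,0,0,0.053],[0.3,0,0,0,0.053],[0.3,0,0,0,0.053],[0.3,0,0,0,0.053],[0.3,0,0,0,0.053],[0.3,0,0,0,0.053],[0.3,0,0,0,0.046]]'
python3 - <<'E'
from h import *
plan([541,-320,300],-52.3)
plan([401.5,-293,300],-52.3)
E
```

```text
time_s: 20.48
ee_pos: [467.6, 398.2, 297.2]
tcp_rot: [-1.371, 0.915, -0.915]
ft_force: [-0.4, 0.3, 0.9]
grip_width: 0.65
time_s: 21.48
ee_pos: [467.6, 398.2, 297.2]
tcp_rot: [-0.627, 1.845, -1.845]
ft_force: [0.6, -1.2, -0.9]
grip_width: 0.649
t 21.48 at [467.6 398.2 297.2] rack [181.2 410.7] yawz -52.5 g 0.649 F [ 0.6 -1.2 -0.9] q7 [-1.32  0.39  0.74  1.65 -0.27  1.22 -1.43]
spin units -0.0011 (-0.2 deg)  shift units x 1.9058 y -0.0139 z 3.0658 len 722
t 21.48 at [467.6 398.2 297.2] rack [181.2 410.7] yawz -52.5 g 0.649 F [ 0.6 -1.2 -0.9] q7 [-1.32  0.39  0.74  1.65 -0.27  1.22 -1.43]
spin units -0.0011 (-0.2 deg)  shift units x 2.3752 y -0.0139 z 2.5324 len 694
```

```bash
python3 -m inch '[[0.5,0.099,0,0.1055,0],[0.5,0.099,0,0.1055,0],[0.5,0.099,0,0.1055,0],[0.5,0.099,0,0.1055,0],[0.5,0.099,0,0.1055,0],[0.5,0.099,0,0.1055,0],[0.5,0.099,0,0.1055,0],[0.5,0.099,0,0.1055,0]]'
python3 -m inch '[[0.5,0.099,0,0.1055,0],[0.5,0.099,0,0.1055,0],[0.5,0.099,0,0.1055,0],[0.5,0.099,0,0.1055,0],[0.5,0.099,0,0.1055,0],[0.5,0.099,0,0.1055,0],[0.5,0.099,0,0.1055,0],[0.5,0.099,0,0.1055,0]]'
python3 -m inch '[[0.5,0.099,0,0.1055,0],[0.5,0.099,0,0.1055,0],[0.5,0.099,0,0.1055,0],[0.5,0.099,0,0.1055,0],[0.5,0.099,0,0.1055,0],[0.5,0.099,0,0.1055,0],[0.5,0.099,0,0.1055,0],[0.5,0.099,0,0.1055,0]]'
python3 - <<'E'
from h import *
snap('wrist','w10');plan([401.5,-293,250],-52.3)
m=eyes.camera_model('wrist');R=cv2.Rodrigues(np.array(m['rvec'],float))[0];print('cam',-R.T@np.ravel(m['tvec']),R[2])
E
```

```text
time_s: 22.48
ee_pos: [446.1, 166.2, 297.8]
tcp_rot: [-0.63, 1.842, -1.841]
ft_force: [0.4, -0.1, -0.4]
grip_width: 0.751
time_s: 23.48
ee_pos: [424.0, -64.3, 297.7]
tcp_rot: [-0.63, 1.842, -1.841]
ft_force: [0.0, -0.4, 0.2]
grip_width: 0.755
time_s: 24.48
ee_pos: [402.0, -294.3, 297.6]
tcp_rot: [-0.631, 1.842, -1.842]
ft_force: [0.5, -0.2, -0.1]
grip_width: 0.748
t 24.52 at [ 400.7 -298.4  298.1] rack [-297.8  -99.5] yawz -52.5 g 0.751 F [-0.8 -1.9  1.8] q7 [-0.46  0.23  1.22  1.91 -0.24  1.16 -0.07]
spin units -0.0011 (-0.2 deg)  shift units x -0.0198 y 0.2407 z -0.0187 len 48
cam [ 464.99225261 -249.77179449  440.5844301 ] [-0.23072819 -0.18040483 -0.95614779]
```

View pics/w10.png

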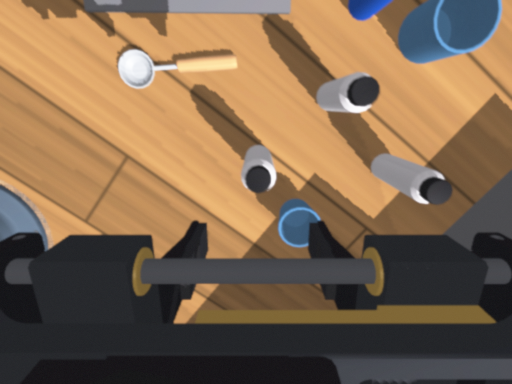

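```bash
cat >> h.py <<'E'
def bottle(f,c,zr=(138,152),r=28):
    p,W,m=load(f); z=W[...,2]
    k=(z>zr[0])&(z<zr[1])&(np.hypot(W[...,0]-c[0],W[...,1]-c[1])<r)
    P=W[k]; (x,y),rad=cv2.minEnclosingCircle(P[:,:2].astype(np.float32)); lo,hi=np.percentile(P,[2,98],axis=0)
    print(f,len(P),'circ',round(x,1),round(y,1),round(rad,1),'mid',((lo+hi)/2).round(1),'ext',(hi-lo).round(1)); return (lo+hi)/2
E
python3 - <<'E'
from h import *
bottle('w10',(401,-293));bottle('w10',(541,-320));bottle('w10',(515,-460))
p,W,m=load('w10')
for u in((258,179),(362,89),(434,189)): print(W[u[1],u[0]].round(1))
plan([401.5,-293,250],-52.3)
E
```

```text
w10 553 circ 404.3 -292.7 14.9 mid [ 404.8 -292.4  143.1] ext [26.3 26.4  5.4]
w10 738 circ 544.2 -321.1 14.9 mid [ 543.8 -320.5  143.3] ext [26.8 26.2  5.7]
w10 592 circ 518.4 -461.2 15.4 mid [ 517.7 -460.8  142.3] ext [26.7 26.8  7.1]
[ 405.6 -293.1  144.2]
[ 543.9 -318.7  143.6]
[ 517.1 -455.9  143.9]
t 24.52 at [ 400.7 -298.4  298.1] rack [-297.8  -99.5] yawz -52.5 g 0.751 F [-0.8 -1.9  1.8] q7 [-0.46  0.23  1.22  1.91 -0.24  1.16 -0.07]
spin units -0.0011 (-0.2 deg)  shift units x -0.0198 y 0.2407 z -0.0187 len 48
```

```bash
python3 -m inch '[[0.6,-0.015,0.08,0,0],[0.6,0,0.12,0,0],[0.6,0,0.12,0,0],[0.6,0,0.12,0,0]]'
python3 - <<'E'
from h import *
plan([404.5,-292.5,102],-52.3)
E
```

```text
time_s: 25.02
ee_pos: [405.1, -289.1, 207.8]
tcp_rot: [-0.633, 1.842, -1.838]
ft_force: [0.3, 1.5, 0.2]
grip_width: 0.803
t 25.02 at [ 405.1 -289.1  207.8] rack [-288.6  -94.9] yawz -52.06 g 0.803 F [0.3 1.5 0.2] q7 [-0.34  0.36  1.1   2.03 -0.39  0.99  0.05]
spin units 0.0013 (0.2 deg)  shift units x 0.0126 y 0.5290 z 0.0116 len 106
```

```bash
python3 -m inch '[[0.6,0.005,0.12,0.005,0],[0.6,0,0.12,0,0],[0.6,0,0.12,0,0],[0.6,0,0.1,0,0],[0.6,0,0.069,0,0],[0.6,0,0,0,0]]'
python3 - <<'E'
from h import *
plan([404.5,-292.5,102],-52.3);snap('wrist','w11')
plan([404.5,-292.5,102],-52.3)
E
```

```text
time_s: 25.78
ee_pos: [404.4, -291.3, 102.9]
tcp_rot: [-0.633, 1.843, -1.84]
ft_force: [0.7, 0.9, 0.4]
grip_width: 0.807
t 25.77 at [ 404.4 -291.3  102.9] rack [-290.5  -96.2] yawz -52.16 g 0.807 F [0.7 0.9 0.4] q7 [-0.17  0.51  0.93  2.12 -0.58  0.79  0.22]
spin units 0.0008 (0.1 deg)  shift units x 0.0032 y 0.0043 z 0.0052 len 1
t 25.82 at [ 404.8 -291.9  103.6] rack [-290.6  -97. ] yawz -52.18 g 0.798 F [ 0.1 -0.2  0.4] q7 [-0.17  0.51  0.93  2.11 -0.58  0.79  0.22]
spin units 0.0007 (0.1 deg)  shift units x 0.0030 y 0.0082 z 0.0013 len 2
```

View pics/w11.png

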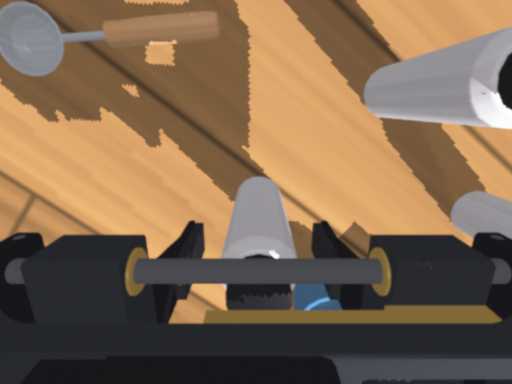

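```bash
python3 -m inch '[[-0.2,0,0,0,0],[-0.2,0,0,0,0],[-0.2,0,0,0,0],[-0.2,0,0,0,0],[-0.2,0,0,0,0],[-0.2,0,0,0,0]]' 25
python3 -m inch '[[-0.2,0,-0.06,0,0],[-0.2,0,-0.12,0,0],[-0.2,0,-0.14,0,0],[-0.2,0,-0.14,0,0],[-0.2,0,-0.14,0,0],[-0.2,0,-0.14,0,0],[-0.2,0,-0.08,0,0]]'
python3 - <<'E'
from h import *
plan([*r2w(185,255),265],-52.3)
E
```

```text
time_s: 26.58
ee_pos: [404.9, -292.3, 104.1]
tcp_rot: [-0.63, 1.842, -1.841]
ft_force: [-1.2, 1.3, 5.6]
grip_width: 0.481
time_s: 27.45
ee_pos: [405.0, -292.8, 269.2]
tcp_rot: [-0.629, 1.84, -1.842]
ft_force: [0.2, 0.6, -1.5]
grip_width: 0.479
t 27.45 at [ 405.  -292.8  269.2] rack [-291.   -97.8] yawz -52.23 g 0.479 F [ 0.2  0.6 -1.5] q7 [-0.43  0.27  1.18  1.95 -0.29  1.1  -0.04]
spin units 0.0004 (0.1 deg)  shift units x -2.3798 y 0.0209 z -1.7638 len 592
```

```bash
python3 -m inch '[[-0.2,-0.07,0,-0.05,0],[-0.2,-0.12,0,-0.088,0],[-0.2,-0.12,0,-0.088,0],[-0.2,-0.12,0,-0.088,0],[-0.2,-0.12,0,-0.088,0],[-0.2,-0.12,0,-0.088,0],[-0.2,-0.12,0,-0.088,0],[-0.2,-0.12,0,-0.088,0]]'
python3 -m inch '[[-0.2,-0.12,0,-0.088,0],[-0.2,-0.12,0,-0.088,0],[-0.2,-0.12,0,-0.088,0],[-0.2,-0.12,0,-0.088,0],[-0.2,-0.12,0,-0.088,0],[-0.2,-0.12,0,-0.088,0],[-0.2,-0.12,0,-0.088,0],[-0.2,-0.12,0,-0.088,0]]'
python3 -m inch '[[-0.2,-0.12,0,-0.088,0],[-0.2,-0.12,0,-0.088,0],[-0.2,-0.12,0,-0.088,0],[-0.2,-0.08,0,-0.07,0],[-0.2,0,0,0,0]]'
python3 - <<'E'
from h import *
plan([*r2w(185,255),106],-52.3);snap('wrist','w12');snap('top','t12')
E
```

```text
time_s: 28.45
ee_pos: [466.9, -74.7, 267.7]
tcp_rot: [-0.631, 1.842, -1.841]
ft_force: [0.0, 0.0, -2.1]
grip_width: 0.477
time_s: 29.45
ee_pos: [533.2, 155.3, 267.8]
tcp_rot: [-0.631, 1.841, -1.842]
ft_force: [-0.6, -0.2, -2.7]
grip_width: 0.474
time_s: 30.08
ee_pos: [561.1, 262.2, 267.3]
tcp_rot: [-0.634, 1.839, -1.84]
ft_force: [0.7, -0.4, -2.1]
grip_width: 0.477
t 30.07 at [561.1 262.2 267.3] rack [171.9 245.9] yawz -52.03 g 0.477 F [ 0.7 -0.4 -2.1] q7 [-1.19  0.5   1.    1.68 -0.45  1.21 -0.99]
spin units 0.0015 (0.3 deg)  shift units x -0.0653 y 0.8064 z -0.0455 len 162
```

View pics/w12.png

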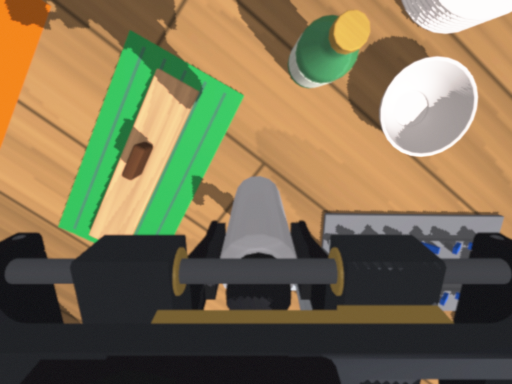

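```bash
python3 -m inch '[[-0.2,-0.065,0.08,-0.045,0],[-0.2,0,0.14,0,0],[-0.2,0,0.14,0,0],[-0.2,0,0.14,0,0],[-0.2,0,0.14,0,0],[-0.2,0,0.1,0,0],[-0.2,0,0.06,0,0],[-0.2,0,0.01,0,0]]'
python3 -m inch '[[-0.2,0,0.006,0,0],[-0.2,0,0.004,0,0],[-0.2,0,0,0,0]]'
```

```text
time_s: 31.18
ee_pos: [565.9, 275.0, 105.3]
tcp_rot: [-0.631, 1.842, -1.842]
ft_force: [0.2, 0.1, -2.3]
grip_width: 0.476
time_s: 31.55
ee_pos: [566.2, 275.3, 104.4]
tcp_rot: [-0.629, 1.842, -1.841]
ft_force: [-1.0, 0.5, -2.3]
grip_width: 0.478
```

```bash
python3 -m inch '[[-0.2,0,0.003,0,0],[-0.2,0.046,0,0,0],[-0.2,0.046,0,0,0],[-0.2,0.046,0,0,0],[-0.2,0.046,0.003,0,0],[-0.2,0.045,0.011,0,0],[-0.2,0.045,0.011,0,0]]' 8
python3 - <<'E'
from h import *
snap('wrist','w13');snap('scene','s13');plan([*r2w(185-54.8,255),100],-52.3)
p,_,_=load('s13');cv2.imwrite('pics/s13c.png',cv2.resize(p[180:340,200:400],None,fx=3,fy=3)[:,:,::-1])
E
```

```text
time_s: 32.42
ee_pos: [521.3, 241.1, 98.1]
tcp_rot: [-0.633, 1.843, -1.841]
ft_force: [-1.6, 2.3, 1.2]
grip_width: 0.486
t 32.52 at [520.7 240.3  97.7] rack [126.5 253.2] yawz -52.24 g 0.484 F [-1.8  1.7  3.4] q7 [-1.13  0.62  0.86  1.95 -0.62  0.87 -0.84]
spin units 0.0003 (0.1 deg)  shift units x -0.0183 y -0.0117 z -0.0088 len 5
```

View pics/w13.png

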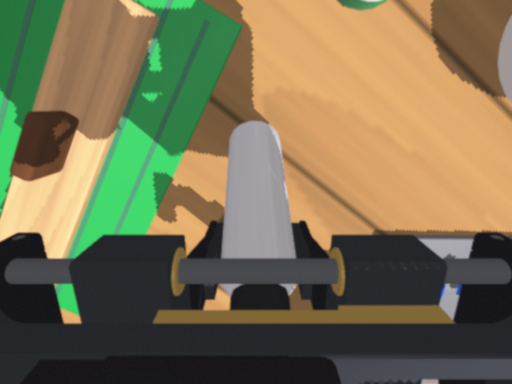

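View pics/s13c.png

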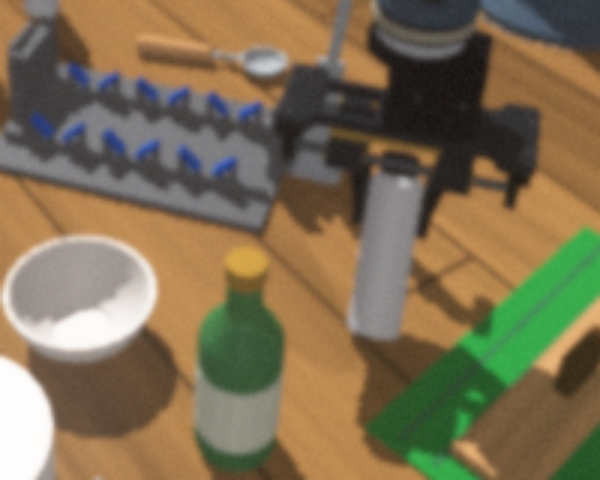

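Bottle tilts as planned (foot at ~(380,330) in the crop, leaning away). Continue the arc.

```bash
python3 -m inch '[[-0.2,0.042,0.0185,0,0],[-0.2,0.042,0.0185,0,0],[-0.2,0.0385,0.026,0,0],[-0.2,0.0385,0.026,0,0],[-0.2,0.0335,0.032,0,0],[-0.2,0.0335,0.032,0,0]]' 8
python3 - <<'E'
from h import *
snap('wrist','w14');snap('scene','s14');plan([*r2w(185-100.6,255),70],-52.3)
p,_,_=load('s14');cv2.imwrite('pics/s14c.png',cv2.resize(p[180:340,200:400],None,fx=3,fy=3)[:,:,::-1])
E
```

```text
time_s: 33.28
ee_pos: [486.3, 213.2, 67.1]
tcp_rot: [-0.63, 1.841, -1.842]
ft_force: [-0.5, 1.2, -1.0]
grip_width: 0.481
t 33.38 at [486.  212.4  66.9] rack [ 82.1 252.4] yawz -52.28 g 0.48 F [-1.7 -0.9  0.8] q7 [-1.11  0.6   0.83  2.06 -0.65  0.76 -0.78]
spin units 0.0001 (0.0 deg)  shift units x -0.0115 y -0.0156 z -0.0132 len 5
```

View pics/w14.png

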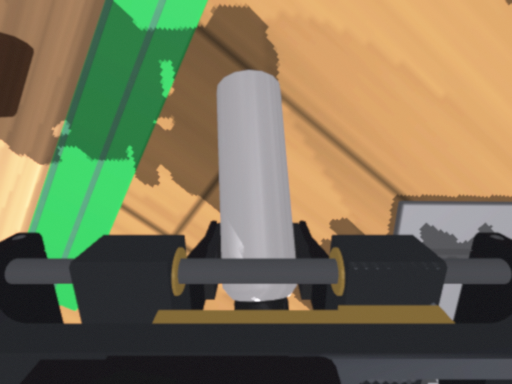

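View pics/s14c.png

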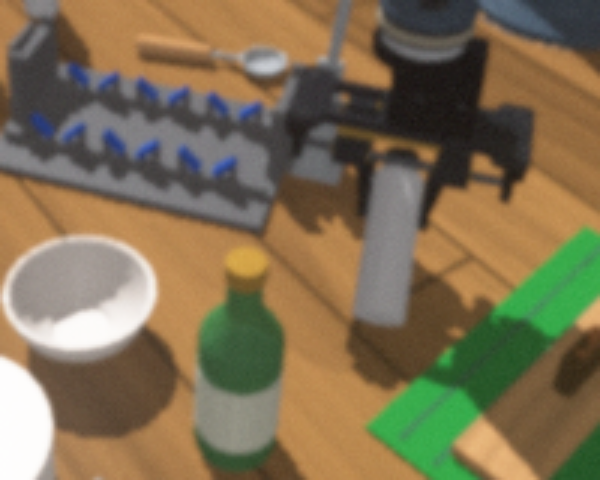

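```bash
cat >> h.py <<'E'
def axis(f,box,zmin=6):
    p,W,m=load(f); u0,v0,u1,v1=box
    hsv=cv2.cvtColor(p,cv2.COLOR_RGB2HSV)
    S=W[v0:v1,u0:u1].reshape(-1,3); h=hsv[v0:v1,u0:u1].reshape(-1,3); k=np.isfinite(S[:,0])&(S[:,2]>zmin)&(h[:,1]<50)
    S=S[k]; 
    X,Y=rx(); q=np.c_[(S[:,:2]-RC)@X,(S[:,:2]-RC)@Y,S[:,2]]
    for lo in np.arange(np.floor(q[:,0].min()/10)*10,q[:,0].max(),10):
        s=q[(q[:,0]>=lo)&(q[:,0]<lo+10)]
        if len(s)>10: print(int(lo),len(s),'ry',np.percentile(s[:,1],[2,98]).round(1),'ztop',np.percentile(s[:,2],97).round(1))
E
python3 - <<'E'
from h import *
axis('w14',(200,60,300,260))
E
```

```text
80 242 ry [230.  273.7] ztop 84.2
90 2218 ry [228.9 280.3] ztop 88.6
100 1591 ry [234.3 271.6] ztop 83.6
110 1708 ry [235.2 272.5] ztop 130.7
120 1422 ry [235.7 273.4] ztop 71.7
130 1349 ry [236.5 274.5] ztop 65.8
140 1277 ry [237.  274.8] ztop 60.2
150 1208 ry [237.8 275.8] ztop 54.1
160 1171 ry [238.7 276.2] ztop 48.3
170 1049 ry [239.4 275.9] ztop 42.5
180 241 ry [243.9 269.8] ztop 37.4
```

```bash
python3 -m inch '[[-0.2,0.027,0.035,0,0],[-0.2,0.027,0.037,0,0],[-0.2,0.021,0.04,0,0],[-0.2,0.021,0.04,0,0],[-0.2,0,0,0,0]]' 8
python3 - <<'E'
from h import *
snap('wrist','w15');plan([*r2w(185-119.8,255),38],-52.3)
axis('w15',(200,60,300,260))
E
```

```text
time_s: 34.0
ee_pos: [470.9, 201.2, 36.7]
tcp_rot: [-0.631, 1.842, -1.843]
ft_force: [-0.7, -0.6, -0.7]
grip_width: 0.481
t 34.05 at [471.1 201.3  37. ] rack [ 63.5 252.7] yawz -52.24 g 0.48 F [-1.2 -0.8 -0.7] q7 [-1.07  0.62  0.78  2.12 -0.71  0.68 -0.72]
spin units 0.0003 (0.1 deg)  shift units x -0.0083 y -0.0050 z -0.0115 len 3
60 189 ry [230.1 273.6] ztop 52.7
70 1935 ry [228.5 280.4] ztop 58.7
80 1484 ry [233.4 271.5] ztop 57.2
90 1702 ry [234.3 271.7] ztop 100.3
100 1545 ry [234.2 272.1] ztop 53.3
110 1587 ry [234.3 272.8] ztop 51.4
120 1638 ry [235.1 273.2] ztop 49.7
130 1673 ry [235.8 273.6] ztop 47.7
140 1706 ry [235.8 274. ] ztop 45.9
150 1760 ry [236.5 274.3] ztop 44.0
160 837 ry [236.5 274.8] ztop 42.3
```

```bash
python3 -m inch '[[0.15,0,0,0,0],[0.15,0,0,0,0],[0.15,0,0.02,0,0],[0.15,-0.03,0.02,0,0],[0.15,-0.06,0.015,0,0],[0.15,-0.06,0,0,0],[0.15,0,0,0,0]]' 8
python3 - <<'E'
from h import *
snap('wrist','w16');plan([*r2w(185-91,255),25],-52.3)
axis('w16',(180,60,320,260))
E
```

```text
time_s: 34.92
ee_pos: [496.5, 221.2, 26.4]
tcp_rot: [-0.63, 1.84, -1.841]
ft_force: [-0.1, 0.4, 0.8]
grip_width: 0.575
t 34.98 at [495.7 220.5  26.3] rack [ 94.7 252.9] yawz -52.18 g 0.578 F [-0.5  0.4  0.2] q7 [-1.06  0.67  0.76  2.05 -0.73  0.7  -0.73]
spin units 0.0007 (0.1 deg)  shift units x 0.0034 y 0.0064 z -0.0107 len 3
90 376 ry [226.4 277.7] ztop 38.5
100 2480 ry [220.3 286.5] ztop 48.8
110 1261 ry [234.7 272.5] ztop 41.7
120 1606 ry [234.3 273.7] ztop 90.2
130 1427 ry [235.3 273.4] ztop 41.8
140 1522 ry [235.6 273.7] ztop 41.8
150 1630 ry [236.  274.2] ztop 41.8
160 783 ry [236.9 273.7] ztop 41.5
```

View pics/w16.png

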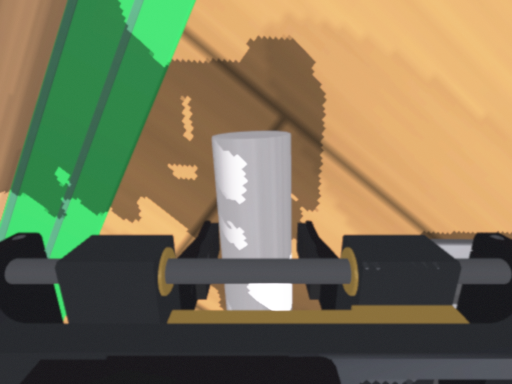

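```bash
python3 -m inch '[[-0.2,0,0,0,0],[-0.2,0,0,0,0],[-0.2,0,0,0,0],[-0.2,0,0,0,0]]' 30
python3 -m inch '[[-0.2,0,-0.06,0,0],[-0.2,0,-0.12,0,0],[-0.2,0,-0.14,0,0],[-0.2,0,-0.14,0,0],[-0.2,0,-0.14,0,0],[-0.2,0,-0.06,0,0]]'
python3 - <<'E'
from h import *
snap('wrist','w17');plan([*r2w(0,-76),150],-52.3)
axis('w17',(180,60,320,260),100)
E
```

```text
time_s: 35.48
ee_pos: [494.7, 220.0, 26.3]
tcp_rot: [-0.631, 1.842, -1.842]
ft_force: [-0.5, 0.6, 0.1]
grip_width: 0.478
time_s: 36.22
ee_pos: [495.8, 220.2, 160.1]
tcp_rot: [-0.627, 1.842, -1.84]
ft_force: [0.4, 0.6, -3.1]
grip_width: 0.476
t 36.27 at [496.2 220.4 160.7] rack [ 95.1 252.5] yawz -52.22 g 0.473 F [ 0.2  1.1 -1.8] q7 [-1.22  0.49  0.97  1.97 -0.51  0.94 -0.9 ]
spin units 0.0004 (0.1 deg)  shift units x 0.4753 y 0.0534 z 1.6425 len 342
90 403 ry [230.4 273. ] ztop 174.3
100 2421 ry [222.5 281.5] ztop 183.3
110 1264 ry [233.3 270.9] ztop 175.6
120 1613 ry [233.6 272.1] ztop 224.1
130 1475 ry [234. 277.] ztop 176.7
140 1519 ry [234.3 272.1] ztop 175.7
150 1617 ry [234.8 272.2] ztop 175.7
160 905 ry [235.2 272.2] ztop 175.5
```

View pics/w17.png

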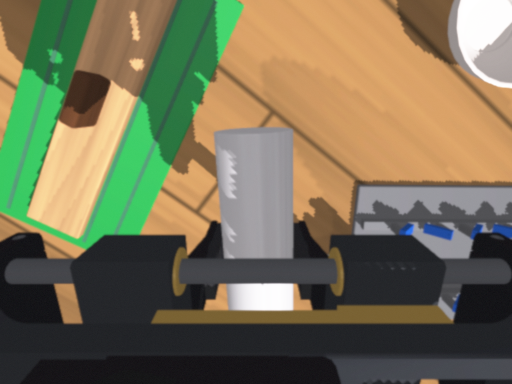

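```bash
python3 -m inch '[[-0.2,-0.05,0,0.1,0],[-0.2,0,0,0.14,0],[-0.2,0,0,0.14,0],[-0.2,0,0,0.14,0],[-0.2,0,0,0.14,0],[-0.2,0,0,0.14,0],[-0.2,0,0,0.14,0],[-0.2,0,0,0.14,0]]'
python3 -m inch '[[-0.2,0.05,0,0.14,0],[-0.2,0.1,0,0.14,0],[-0.2,0.1,0,0.14,0],[-0.2,0.1,0,0.14,0],[-0.2,0.12,0,0,0],[-0.2,0.05,0,0,0],[-0.2,0,0,0,0]]'
python3 - <<'E'
from h import *
snap('wrist','w18');plan([*r2w(2,-76),56],-52.3)
E
```

```text
time_s: 37.28
ee_pos: [635.2, 55.0, 157.0]
tcp_rot: [-0.633, 1.843, -1.842]
ft_force: [0.4, -0.0, -3.1]
grip_width: 0.477
time_s: 38.15
ee_pos: [621.4, -96.3, 157.8]
tcp_rot: [-0.63, 1.843, -1.841]
ft_force: [0.2, -0.4, -1.7]
grip_width: 0.477
t 38.2 at [622.2 -95.4 157.9] rack [  1.6 -74.5] yawz -52.15 g 0.477 F [ 0.4  0.2 -2.3] q7 [-0.52  0.62  0.88  1.77 -0.55  1.02 -0.33]
spin units 0.0008 (0.1 deg)  shift units x -0.0021 y 0.5096 z 0.0077 len 102
```

View pics/w18.png

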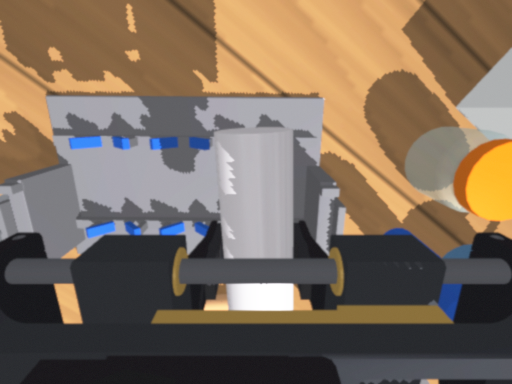

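```bash
cat >> h.py <<'E'
def notches(f):
    p,W,m=load(f); hsv=cv2.cvtColor(p,cv2.COLOR_RGB2HSV); X,Y=rx()
    d=W[...,:2]-RC; q=np.stack([d@X,d@Y,W[...,2]],-1)
    k=((hsv[...,0]>100)&(hsv[...,0]<130)&(hsv[...,1]>120)&(q[...,2]>5)&(q[...,2]<50)&(abs(q[...,0])<90)&(abs(q[...,1])<130)).astype(np.uint8)
    n,l,s,c=cv2.connectedComponentsWithStats(k)
    for i in range(1,n):
        if s[i,4]>25:
            P=q[l==i]; print(np.round(c[i]),s[i,4],'med',np.median(P,0).round(1),'y',np.percentile(P[:,1],[3,97]).round(1),'z',np.percentile(P[:,2],[3,97]).round(1))
E
python3 - <<'E'
from h import *
notches('w18');notches('t9');notches('w12')
E
```

```text
[ 85. 142.] 354 med [48.  90.8 32.7] y [81.4 99.7] z [21.6 41.2]
[121. 142.] 183 med [48.2 53.1 37.7] y [46.8 67.6] z [23.5 42. ]
[163. 143.] 302 med [47.5 15.1 33.8] y [ 5.4 25. ] z [23.9 41.5]
[199. 143.] 214 med [ 47.6 -19.1  35.3] y [-28.5  -7.7] z [23.7 41.6]
[100. 229.] 305 med [-43.4  91.4  32.7] y [ 82.  100.1] z [22.9 41.5]
[132. 229.] 150 med [-41.5  56.8  35.1] y [47.6 67.8] z [23.2 41.6]
[172. 229.] 241 med [-42.8  14.7  31.9] y [ 6.1 25.1] z [22.8 41. ]
[201. 228.] 129 med [-42.  -15.3  31.4] y [-22.7  -7.5] z [23.  38.3]
[432. 248.] 93 med [ 49.3 -20.   35.5] y [-27.5 -11.6] z [25.5 41.5]
[456. 248.] 65 med [ 49.5 -53.8  37.5] y [-70.5 -48.8] z [23.1 41.5]
[444. 299.] 64 med [-41.7 -55.7  35.6] y [-72.  -48.4] z [21.1 41.5]
```

```bash
python3 -m inch '[[-0.2,-0.005,0.08,0.008,0],[-0.2,0,0.1,0,0],[-0.2,0,0.1,0,0],[-0.2,0,0.1,0,0],[-0.2,0,0.08,0,0],[-0.2,0,0.045,0,0],[-0.2,0,0,0,0]]'
python3 - <<'E'
from h import *
plan([*r2w(3,-76.5),53.5],-52.3)
E
```

```text
time_s: 39.08
ee_pos: [623.5, -97.4, 56.8]
tcp_rot: [-0.631, 1.842, -1.842]
ft_force: [0.5, -0.5, -3.1]
grip_width: 0.477
t 39.08 at [623.5 -97.4  56.8] rack [  1.4 -76.8] yawz -52.23 g 0.477 F [ 0.5 -0.5 -3.1] q7 [-0.44  0.73  0.78  1.83 -0.67  0.86 -0.25]
spin units 0.0004 (0.1 deg)  shift units x -0.0080 y 0.0166 z -0.0014 len 4
```

```bash
python3 -m inch '[[-0.2,-0.008,0.008,0,0],[-0.2,0,0.005,0,0],[-0.2,0,0.004,0,0],[-0.2,0,0,0,0]]'
python3 -m inch '[[-0.1,0,0,0,0],[0.1,0,0,0,0],[0.15,0,0,0,0],[0.15,0,0,0,0]]'
python3 -m inch '[[0.15,0,-0.05,0,0],[0.15,0,-0.1,0,0],[0.15,0,-0.14,0,0],[0.2,0,-0.14,0,0],[0.5,0,-0.14,0,0],[0.5,0,-0.1,0,0]]'
python3 - <<'E'
from h import *
snap('wrist','w19');st()
p,W,m=load('w19')
d=W[...,:2]-RC;X,Y=rx();q=np.stack([d@X,d@Y,W[...,2]],-1)
k=(abs(q[...,1]+76)<30)&(abs(q[...,0])<95)&(q[...,2]>50)&(q[...,2]<75);P=q[k];print(len(P),np.percentile(P,[1,99],axis=0).round(1))
for lo in range(-80,80,20):
    s=P[(P[:,0]>=lo)&(P[:,0]<lo+20)]
    if len(s)>20: print(lo,len(s),np.percentile(s[:,1],[2,98]).round(1),np.percentile(s[:,2],98).round(1))
E
```

```text
time_s: 39.58
ee_pos: [625.7, -96.2, 55.1]
tcp_rot: [-0.628, 1.841, -1.841]
ft_force: [-0.7, 1.1, 5.1]
grip_width: 0.473
time_s: 40.08
ee_pos: [624.8, -96.3, 53.7]
tcp_rot: [-0.631, 1.842, -1.842]
ft_force: [0.2, 0.2, -0.2]
grip_width: 0.57
time_s: 40.83
ee_pos: [625.4, -96.7, 190.6]
tcp_rot: [-0.627, 1.84, -1.842]
ft_force: [0.3, 0.6, -0.9]
grip_width: 0.719
t 40.88 p [626.6 -97.2 192.7] F [ 0.9 -0.9  2.5] g 0.73
[[-0.79   0.006  0.612]
 [-0.612 -0.    -0.79 ]
 [-0.005 -1.     0.004]]
q [-0.53  0.59  0.91  1.73 -0.52  1.08 -0.36]
4919 [[-69.7 -96.6  51.4]
 [ 71.  -57.1  69.2]]
-80 252 [-90.4 -62.1] 62.7
-60 450 [-95.4 -58.2] 68.7
-40 647 [-96.4 -57.5] 68.8
-20 691 [-95.9 -56.7] 68.9
0 736 [-96.6 -57.2] 68.8
20 769 [-96.1 -57.8] 68.8
40 835 [-96.8 -58. ] 69.1
60 539 [-96.5 -57.2] 68.9
```

View pics/w19.png

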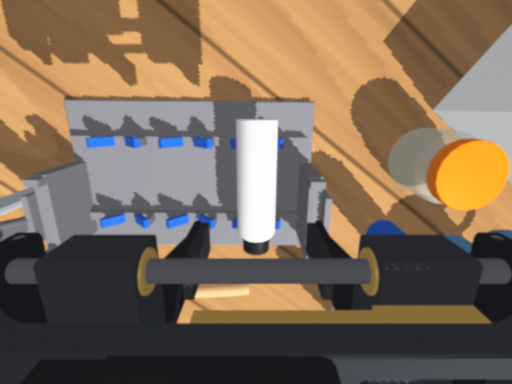

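Run:
```python
from h import *
plan([544,-321,230],-52.3)
```

```text
t 40.88 at [626.6 -97.2 192.7] rack [  4.  -78.5] yawz -52.23 g 0.73 F [ 0.9 -0.9  2.5] q7 [-0.53  0.59  0.91  1.73 -0.52  1.08 -0.36]
spin units 0.0004 (0.1 deg)  shift units x 1.0111 y -0.1864 z 0.6328 len 241
```

```bash
python3 -m inch '[[0.6,0.1,-0.08,0.07,0],[0.6,0.13,-0.08,0.08,0],[0.6,0.13,-0.026,0.08,0],[0.6,0.13,0,0.08,0],[0.6,0.13,0,0.08,0],[0.6,0.13,0,0.08,0],[0.6,0.13,0,0.08,0],[0.6,0.131,0,0.083,0]]'
python3 -m inch '[[0.6,0,0,0,0]]'
python3 - <<'E'
from h import *
snap('wrist','w20');b=bottle('w20',(544,-321));plan([*b[:2],103],-52.3)
E
```

```text
time_s: 41.88
ee_pos: [539.9, -323.8, 225.5]
tcp_rot: [-0.628, 1.844, -1.844]
ft_force: [0.9, 0.4, -0.2]
grip_width: 0.803
time_s: 42.0
ee_pos: [538.6, -325.8, 226.0]
tcp_rot: [-0.624, 1.846, -1.85]
ft_force: [-0.3, 0.5, -0.4]
grip_width: 0.799
w20 910 circ 544.7 -321.5 14.9 mid [ 545.3 -320.9  143.1] ext [26.5 26.1  5.2]
t 42.05 at [ 540.1 -323.5  225.6] rack [-202.8 -204.7] yawz -52.54 g 0.796 F [0.1 0.9 0. ] q7 [-0.16  0.55  0.93  1.7  -0.48  1.14 -0.01]
spin units -0.0013 (-0.2 deg)  shift units x -0.0282 y 0.6132 z 0.0059 len 123
```

View pics/w20.png

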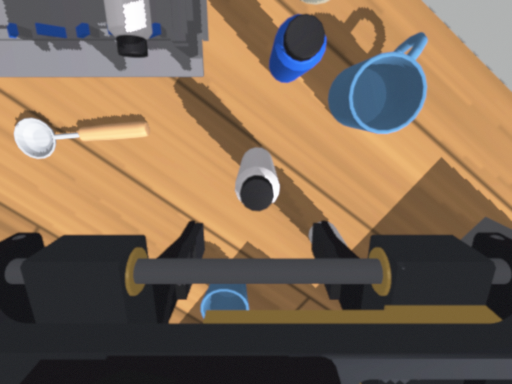

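```bash
python3 -m inch '[[0.6,-0.026,0.08,0.004,0],[0.6,0,0.1,0,0],[0.6,0,0.12,0,0],[0.6,0,0.12,0,0],[0.6,0,0.12,0,0],[0.6,0,0.073,0,0],[0.6,0,0,0,0]]'
python3 - <<'E'
from h import *
plan([544.7,-321.3,103],-52.3)
E
```

```text
time_s: 42.92
ee_pos: [546.6, -316.7, 100.7]
tcp_rot: [-0.633, 1.844, -1.84]
ft_force: [0.1, 0.0, -0.0]
grip_width: 0.799
t 42.92 at [ 546.6 -316.7  100.7] rack [-193.5 -203.3] yawz -52.17 g 0.799 F [ 0.1  0.  -0. ] q7 [-0.1   0.68  0.82  1.8  -0.61  0.93  0.08]
spin units 0.0007 (0.1 deg)  shift units x 0.0218 y -0.0114 z 0.0123 len 5
```

```bash
python3 -m inch '[[0.6,0.018,-0.012,0.012,0],[0.6,0,0,0,0]]'
python3 - <<'E'
from h import *
plan([544.7,-321.3,103],-52.3)
E
python3 -m inch '[[-0.2,0,0,0,0],[-0.2,0,0,0,0],[-0.2,0,0,0,0],[-0.2,0,0,0,0],[-0.2,0,0,0,0],[-0.2,0,0,0,0]]' 25
python3 -m inch '[[-0.2,0,-0.06,0,0],[-0.2,0,-0.12,0,0],[-0.2,0,-0.14,0,0],[-0.2,0,-0.14,0,0],[-0.2,0,-0.14,0,0],[-0.2,0,-0.14,0,0],[-0.2,0,-0.08,0,0]]'
python3 - <<'E'
from h import *
plan([*r2w(185,255),265],-52.3)
E
```

```text
time_s: 43.18
ee_pos: [546.2, -323.0, 106.2]
tcp_rot: [-0.628, 1.84, -1.844]
ft_force: [-0.6, -0.0, 0.5]
grip_width: 0.799
t 43.17 at [ 546.2 -323.   106.2] rack [-197.7 -208. ] yawz -52.26 g 0.799 F [-0.6 -0.   0.5] q7 [-0.09  0.68  0.82  1.8  -0.61  0.94  0.08]
spin units 0.0002 (0.0 deg)  shift units x 0.0007 y 0.0161 z -0.0112 len 4
time_s: 43.92
ee_pos: [545.8, -321.5, 104.8]
tcp_rot: [-0.63, 1.842, -1.841]
ft_force: [-0.1, 0.6, 0.8]
grip_width: 0.475
time_s: 44.8
ee_pos: [546.0, -322.4, 270.7]
tcp_rot: [-0.628, 1.84, -1.843]
ft_force: [-0.2, -0.5, -2.6]
grip_width: 0.478
t 44.8 at [ 546.  -322.4  270.7] rack [-197.5 -207.4] yawz -52.24 g 0.478 F [-0.2 -0.5 -2.6] q7 [-0.18  0.51  0.96  1.64 -0.44  1.22 -0.04]
spin units 0.0004 (0.1 deg)  shift units x -1.9125 y 0.0287 z -2.3121 len 600
```

```bash
python3 -m inch '[[-0.2,-0.06,0,-0.07,0],[-0.2,-0.098,0,-0.118,0],[-0.2,-0.098,0,-0.118,0],[-0.2,-0.098,0,-0.118,0],[-0.2,-0.098,0,-0.118,0],[-0.2,-0.098,0,-0.118,0],[-0.2,-0.098,0,-0.118,0],[-0.2,-0.098,0,-0.118,0]]'
python3 -m inch '[[-0.2,-0.098,0,-0.118,0],[-0.2,-0.098,0,-0.118,0],[-0.2,-0.098,0,-0.118,0],[-0.2,-0.098,0,-0.118,0],[-0.2,-0.098,0,-0.118,0],[-0.2,-0.098,0,-0.118,0],[-0.2,-0.098,0,-0.118,0],[-0.2,-0.098,0,-0.118,0]]'
python3 -m inch '[[-0.2,-0.098,0,-0.118,0],[-0.2,-0.098,0,-0.118,0],[-0.2,-0.098,0,-0.118,0],[-0.2,-0.088,0,-0.118,0],[-0.2,0,0,0,0]]'
python3 - <<'E'
from h import *
plan([*r2w(185,255),107],-52.3);snap('wrist','w21')
E
```

```text
time_s: 45.8
ee_pos: [553.6, -87.8, 268.7]
tcp_rot: [-0.631, 1.842, -1.842]
ft_force: [-0.7, -0.5, -1.8]
grip_width: 0.479
time_s: 46.8
ee_pos: [561.9, 157.4, 268.7]
tcp_rot: [-0.631, 1.842, -1.842]
ft_force: [0.3, -0.7, -2.8]
grip_width: 0.477
time_s: 47.42
ee_pos: [563.8, 281.3, 268.0]
tcp_rot: [-0.636, 1.839, -1.838]
ft_force: [1.0, -0.0, -1.7]
grip_width: 0.475
t 47.42 at [563.8 281.3 268. ] rack [185.8 259.4] yawz -51.91 g 0.475 F [ 1.  -0.  -1.7] q7 [-1.18  0.51  0.95  1.65 -0.44  1.21 -1.03]
spin units 0.0022 (0.4 deg)  shift units x 0.0039 y 0.8048 z 0.0218 len 161
```

View pics/w21.png

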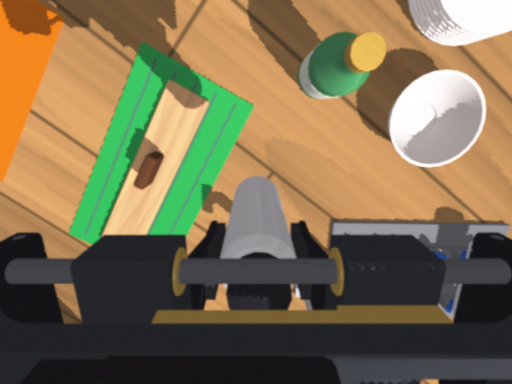

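```bash
python3 -m inch '[[-0.2,0.004,0.08,0.015,0],[-0.2,0,0.14,0,0],[-0.2,0,0.14,0,0],[-0.2,0,0.14,0,0],[-0.2,0,0.14,0,0],[-0.2,0,0.1,0,0],[-0.2,0,0.06,0,0],[-0.2,0,0.012,0,0]]'
python3 -m inch '[[-0.2,0,0,0,0]]'
```

```text
time_s: 48.48
ee_pos: [565.9, 274.6, 106.0]
tcp_rot: [-0.631, 1.842, -1.842]
ft_force: [-0.6, -0.1, -2.1]
grip_width: 0.48
time_s: 48.6
ee_pos: [566.5, 275.1, 107.2]
tcp_rot: [-0.629, 1.841, -1.841]
ft_force: [0.5, 0.5, -1.9]
grip_width: 0.477
```

```bash
python3 -m inch '[[-0.2,0,0.012,0,0],[-0.2,0.046,0.003,0,0],[-0.2,0.046,0,0,0],[-0.2,0.046,0,0,0],[-0.2,0.046,0.003,0,0],[-0.2,0.045,0.011,0,0],[-0.2,0.045,0.011,0,0]]' 8
python3 -m inch '[[-0.2,0.042,0.0185,0,0],[-0.2,0.042,0.0185,0,0],[-0.2,0.0385,0.026,0,0],[-0.2,0.0385,0.026,0,0],[-0.2,0.0335,0.032,0,0],[-0.2,0.0335,0.032,0,0]]' 8
python3 - <<'E'
from h import *
snap('wrist','w22');plan([*r2w(185-100.6,255),70],-52.3)
axis('w22',(200,60,300,260))
E
```

```text
time_s: 49.48
ee_pos: [521.2, 241.2, 98.3]
tcp_rot: [-0.633, 1.843, -1.841]
ft_force: [-1.6, 2.1, -0.1]
grip_width: 0.485
time_s: 50.22
ee_pos: [486.4, 213.2, 67.3]
tcp_rot: [-0.63, 1.841, -1.842]
ft_force: [-0.3, 1.5, -0.8]
grip_width: 0.487
t 50.27 at [485.4 212.3  66.6] rack [ 81.5 252.6] yawz -52.26 g 0.483 F [-0.6 -1.6 -2.1] q7 [-1.09  0.59  0.8   2.06 -0.63  0.75 -0.8 ]
spin units 0.0002 (0.0 deg)  shift units x -0.0143 y -0.0170 z -0.0118 len 5
80 277 ry [230.  273.7] ztop 84.1
90 2260 ry [228.9 280.2] ztop 88.3
100 1559 ry [233.8 271.9] ztop 82.7
110 1696 ry [234.6 272.7] ztop 130.9
120 1414 ry [235.  273.2] ztop 71.3
130 1347 ry [235.7 274.1] ztop 65.5
140 1272 ry [236.2 274.4] ztop 59.7
150 1211 ry [236.9 275.4] ztop 54.0
160 1163 ry [237.5 275.8] ztop 48.4
170 1065 ry [238.5 275.1] ztop 42.8
180 252 ry [243.2 269.5] ztop 37.6
```

Same as before; finish the laying and regrip at the middle.

```bash
python3 -m inch '[[-0.2,0.027,0.035,0,0],[-0.2,0.027,0.037,0,0],[-0.2,0.021,0.04,0,0],[-0.2,0.021,0.04,0,0],[-0.2,0,0,0,0]]' 8
python3 -m inch '[[0.15,0,0,0,0],[0.15,0,0,0,0],[0.15,0,0.02,0,0],[0.15,-0.03,0.02,0,0],[0.15,-0.06,0.015,0,0],[0.15,-0.06,0,0,0],[0.15,0,0,0,0]]' 8
python3 - <<'E'
from h import *
snap('wrist','w23');plan([*r2w(185-91,255),25],-52.3)
axis('w23',(180,60,320,260))
E
python3 -m inch '[[-0.2,0,0,0,0],[-0.2,0,0,0,0],[-0.2,0,0,0,0],[-0.2,0,0,0,0]]' 30
python3 -m inch '[[-0.2,0,-0.06,0,0],[-0.2,0,-0.12,0,0],[-0.2,0,-0.14,0,0],[-0.2,0,-0.14,0,0],[-0.2,0,-0.14,0,0],[-0.2,0,-0.06,0,0]]'
python3 - <<'E'
from h import *
snap('wrist','w24');plan([*r2w(4,-1),150],-52.3)
axis('w24',(180,60,320,260),100)
E
```

```text
time_s: 50.9
ee_pos: [471.0, 201.2, 36.9]
tcp_rot: [-0.631, 1.842, -1.843]
ft_force: [-1.0, -1.0, -0.7]
grip_width: 0.48
time_s: 51.78
ee_pos: [496.4, 221.1, 26.5]
tcp_rot: [-0.63, 1.84, -1.841]
ft_force: [-0.7, -0.3, 0.4]
grip_width: 0.577
t 51.83 at [495.7 220.5  26.5] rack [ 94.7 252.9] yawz -52.18 g 0.577 F [-1.7 -0.6 -0.3] q7 [-1.04  0.66  0.73  2.05 -0.7   0.69 -0.76]
spin units 0.0007 (0.1 deg)  shift units x 0.0034 y 0.0074 z -0.0105 len 3
90 393 ry [226.4 277.6] ztop 38.8
100 2487 ry [220.4 286.5] ztop 49.0
110 1269 ry [234.  272.7] ztop 41.7
120 1617 ry [234.2 274. ] ztop 90.4
130 1432 ry [234.7 273.4] ztop 41.7
140 1520 ry [235.2 273.7] ztop 41.8
150 1623 ry [235.5 274. ] ztop 41.9
160 803 ry [236.3 273.4] ztop 41.4
time_s: 52.32
ee_pos: [494.7, 220.0, 26.5]
tcp_rot: [-0.631, 1.842, -1.842]
ft_force: [-1.4, -0.5, 0.6]
grip_width: 0.473
time_s: 53.08
ee_pos: [495.8, 220.3, 160.3]
tcp_rot: [-0.627, 1.842, -1.84]
ft_force: [-0.4, -0.3, -2.5]
grip_width: 0.481
t 53.12 at [496.2 220.4 160.9] rack [ 95.1 252.5] yawz -52.22 g 0.473 F [-0.3  0.1 -0.8] q7 [-1.2   0.48  0.94  1.97 -0.48  0.93 -0.93]
spin units 0.0004 (0.1 deg)  shift units x 0.4553 y 0.0544 z 1.2675 len 270
90 411 ry [230.4 273. ] ztop 174.3
100 2448 ry [222.5 281.8] ztop 183.5
110 1252 ry [233.2 271.1] ztop 175.5
120 1615 ry [233.5 272.6] ztop 224.2
130 1473 ry [234.  277.1] ztop 176.2
140 1518 ry [234.4 272.5] ztop 175.7
150 1621 ry [234.6 272.3] ztop 175.8
160 931 ry [234.7 271.9] ztop 175.6
```

```bash
python3 -m inch '[[-0.2,-0.05,0,0.1,0],[-0.2,0,0,0.14,0],[-0.2,0,0,0.14,0],[-0.2,0,0,0.14,0],[-0.2,0,0,0.14,0],[-0.2,0,0,0.14,0],[-0.2,0,0,0.14,0],[-0.2,0,0,0.14,0]]'
python3 -m inch '[[-0.2,0.08,0,0.1,0],[-0.2,0.12,0,0.09,0],[-0.2,0.12,0,0,0],[-0.2,0.12,0,0,0],[-0.2,0.065,0,0,0],[-0.2,0,0,0,0]]'
python3 - <<'E'
from h import *
snap('wrist','w25');plan([*r2w(4,-1),56],-52.3)
E
```

```text
time_s: 54.12
ee_pos: [635.2, 55.0, 157.2]
tcp_rot: [-0.633, 1.843, -1.842]
ft_force: [0.0, 0.0, -2.8]
grip_width: 0.475
time_s: 54.88
ee_pos: [578.3, -36.6, 158.2]
tcp_rot: [-0.63, 1.843, -1.842]
ft_force: [0.9, 1.1, -2.4]
grip_width: 0.475
t 54.92 at [579.2 -35.8 158.3] rack [ 4. -1.] yawz -52.2 g 0.473 F [-0.2 -0.  -2.3] q7 [-0.65  0.53  0.89  1.89 -0.5   0.96 -0.44]
spin units 0.0005 (0.1 deg)  shift units x 0.0000 y 0.5117 z 0.0002 len 102
```

View pics/w25.png

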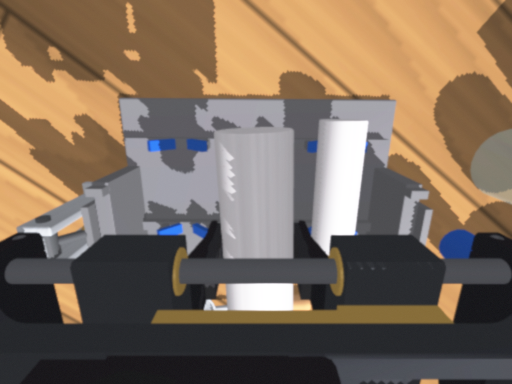

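```bash
python3 -m inch '[[-0.2,0,0.08,0,0],[-0.2,0,0.1,0,0],[-0.2,0,0.1,0,0],[-0.2,0,0.1,0,0],[-0.2,0,0.08,0,0],[-0.2,0,0.045,0,0],[-0.2,0,0,0,0]]'
python3 -m inch '[[-0.2,0,0.008,0,0],[-0.2,0,0.007,0,0],[-0.2,0,0.004,0,0],[-0.2,0,0,0,0]]'
python3 -m inch '[[-0.1,0,0,0,0],[0.1,0,0,0,0],[0.15,0,0,0,0],[0.15,0,0,0,0]]'
python3 -m inch '[[0.15,0,-0.05,0,0],[0.15,0,-0.1,0,0],[0.15,0,-0.14,0,0],[0.2,0,-0.14,0,0],[0.5,0,-0.14,0,0],[0.5,0,-0.1,0,0]]'
cat >> h.py <<'E'
def trough(f,ry):
    p,W,m=load(f); d=W[...,:2]-RC;X,Y=rx();q=np.stack([d@X,d@Y,W[...,2]],-1)
    k=(abs(q[...,1]-ry)<30)&(abs(q[...,0])<110)&(q[...,2]>50)&(q[...,2]<75);P=q[k];print(len(P),np.percentile(P,[1,99],axis=0).round(1).tolist())
    for lo in range(-80,80,40):
        s=P[(P[:,0]>=lo)&(P[:,0]<lo+40)]
        if len(s)>20: print(lo,len(s),np.percentile(s[:,1],[2,98]).round(1),np.percentile(s[:,2],98).round(1))
E
python3 - <<'E'
from h import *
snap('wrist','w26');snap('top','t26');trough('w26',-1);trough('w26',-76)
plan([518,-461,230],-52.3)
E
```

```text
time_s: 55.8
ee_pos: [578.7, -36.4, 57.0]
tcp_rot: [-0.631, 1.842, -1.842]
ft_force: [0.4, -0.8, -1.7]
grip_width: 0.475
time_s: 56.3
ee_pos: [579.7, -36.2, 55.0]
tcp_rot: [-0.628, 1.841, -1.841]
ft_force: [-1.4, 1.1, 6.1]
grip_width: 0.476
time_s: 56.8
ee_pos: [578.9, -36.4, 53.7]
tcp_rot: [-0.63, 1.841, -1.842]
ft_force: [0.7, -0.4, -0.5]
grip_width: 0.571
time_s: 57.55
ee_pos: [579.4, -36.6, 190.2]
tcp_rot: [-0.627, 1.841, -1.841]
ft_force: [0.6, 0.2, -0.5]
grip_width: 0.715
4979 [[-69.1, -20.8, 52.0], [71.4, 19.3, 69.1]]
-80 689 [-18.5  18.6] 68.5
-40 1349 [-20.2  19.1] 68.8
0 1537 [-20.4  18.8] 69.0
40 1404 [-20.8  18.6] 69.0
4311 [[-46.5, -95.1, 51.2], [71.5, -56.5, 69.1]]
-80 125 [-94.9 -56.1] 68.4
-40 1243 [-94.1 -56.5] 68.8
0 1533 [-94.4 -56.8] 69.0
40 1410 [-94.5 -57. ] 69.0
t 57.65 at [580.3 -36.7 190.5] rack [ 4.4 -2.4] yawz -52.22 g 0.735 F [ 0.1 -0.4 -1.2] q7 [-0.68  0.5   0.93  1.86 -0.47  1.01 -0.47]
spin units 0.0005 (0.1 deg)  shift units x 1.5438 y -0.1976 z 1.4879 len 431
```

View pics/w26.png

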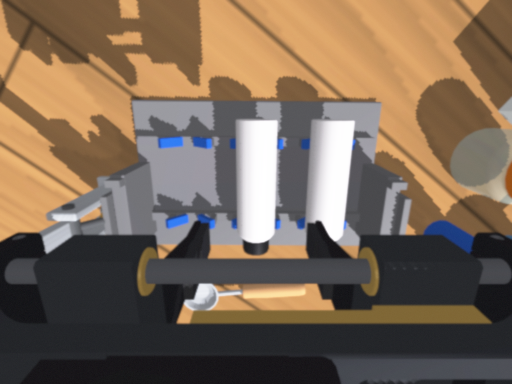

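```bash
python3 -m inch '[[0.6,0.06,-0.1,0.06,0],[0.6,0.1,-0.1,0.095,0],[0.6,0.1,0,0.095,0],[0.6,0.1,0,0.095,0],[0.6,0.1,0,0.095,0],[0.6,0.1,0,0.095,0],[0.6,0.1,0,0.095,0],[0.6,0.1,0,0.095,0]]'
python3 -m inch '[[0.6,0.1,0,0.095,0],[0.6,0.1,0,0.095,0],[0.6,0.1,0,0.095,0],[0.6,0.1,0,0.095,0],[0.6,0.1,0,0.095,0],[0.6,0.1,0,0.095,0],[0.6,0.1,0,0.095,0],[0.6,0.08,0,0.09,0]]'
python3 -m inch '[[0.6,0,0,0,0]]'
python3 - <<'E'
from h import *
snap('wrist','w27');b=bottle('w27',(518,-461));plan([*b[:2],103],-52.3)
E
```

```text
time_s: 58.65
ee_pos: [546.1, -247.7, 228.7]
tcp_rot: [-0.628, 1.843, -1.845]
ft_force: [-0.7, -0.3, -0.2]
grip_width: 0.802
time_s: 59.65
ee_pos: [514.0, -462.6, 228.8]
tcp_rot: [-0.629, 1.843, -1.845]
ft_force: [0.1, -0.6, 0.7]
grip_width: 0.804
time_s: 59.78
ee_pos: [513.4, -463.2, 228.7]
tcp_rot: [-0.627, 1.844, -1.848]
ft_force: [1.3, 0.4, 0.1]
grip_width: 0.799
w27 893 circ 518.3 -462.1 15.0 mid [ 518.8 -461.6  142.6] ext [26.9 26.5  6.1]
t 59.83 at [ 514.6 -461.3  228.4] rack [-307.3 -298.1] yawz -52.44 g 0.802 F [0.2 0.1 0.6] q7 [ 0.12  0.64  0.88  1.54 -0.51  1.21  0.17]
spin units -0.0008 (-0.1 deg)  shift units x -0.0157 y 0.6268 z 0.0142 len 125
```

View pics/w27.png

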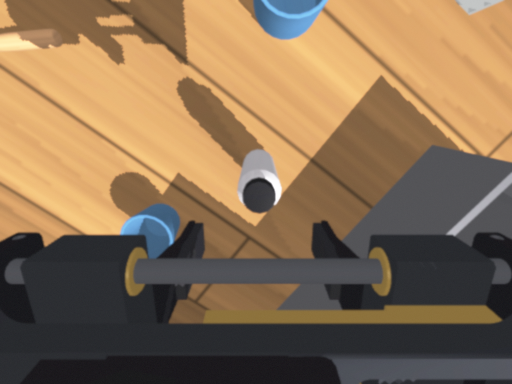

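```bash
python3 - <<'E'
from h import *
p,W,m=load('t0')
for u in((449,160),(455,160),(450,200),(455,240),(460,272)): print(u,W[u[1],u[0]].round(0))
E
python3 -m inch '[[0.6,-0.015,0.08,0.008,0],[0.6,0,0.1,0,0],[0.6,0,0.12,0,0],[0.6,0,0.12,0,0],[0.6,0,0.12,0,0],[0.6,0,0.08,0,0],[0.6,0,0,0,0],[0.6,0,0,0,0]]'
python3 - <<'E'
from h import *
plan([518.5,-462,104],-52.3)
E
```

```text
(449, 160) [ 665. -630.   48.]
(455, 160) [ 657. -631.   84.]
(450, 200) [ 543. -631.   36.]
(455, 240) [ 422. -630.   54.]
(460, 272) [ 329. -631.   69.]
time_s: 60.82
ee_pos: [520.5, -458.7, 104.3]
tcp_rot: [-0.63, 1.84, -1.842]
ft_force: [0.6, 0.3, 0.4]
grip_width: 0.802
t 60.83 at [ 520.5 -458.7  104.3] rack [-301.  -299.7] yawz -52.2 g 0.802 F [0.6 0.3 0.4] q7 [ 0.16  0.76  0.79  1.64 -0.61  1.01  0.24]
spin units 0.0005 (0.1 deg)  shift units x 0.0181 y 0.0014 z 0.0069 len 4
```

```bash
python3 -m inch '[[0.6,0.014,0,0.006,0],[0.6,0,0,0,0]]'
python3 -m inch '[[-0.2,0,0,0,0],[-0.2,0,0,0,0],[-0.2,0,0,0,0],[-0.2,0,0,0,0],[-0.2,0,0,0,0],[-0.2,0,0,0,0]]' 25
python3 -m inch '[[-0.2,0,-0.06,0,0],[-0.2,0,-0.12,0,0],[-0.2,0,-0.14,0,0],[-0.2,0,-0.14,0,0],[-0.2,0,-0.14,0,0],[-0.2,0,-0.14,0,0],[-0.2,0,-0.08,0,0]]'
python3 - <<'E'
from h import *
plan([*r2w(185,255),265],-52.3)
E
```

```text
time_s: 61.08
ee_pos: [518.6, -461.8, 104.6]
tcp_rot: [-0.629, 1.841, -1.843]
ft_force: [0.3, -0.5, 0.1]
grip_width: 0.799
time_s: 61.82
ee_pos: [518.7, -460.9, 103.6]
tcp_rot: [-0.63, 1.842, -1.841]
ft_force: [-0.1, 0.2, -0.0]
grip_width: 0.483
time_s: 62.7
ee_pos: [518.7, -461.9, 271.0]
tcp_rot: [-0.628, 1.838, -1.844]
ft_force: [1.0, 0.2, -2.2]
grip_width: 0.475
t 62.7 at [ 518.7 -461.9  271. ] rack [-304.4 -301.1] yawz -52.24 g 0.475 F [ 1.   0.2 -2.2] q7 [ 0.11  0.61  0.9   1.49 -0.49  1.28  0.15]
spin units 0.0004 (0.1 deg)  shift units x -2.4468 y 0.0298 z -2.7806 len 741
```

```bash
python3 -m inch '[[-0.2,-0.07,0,-0.08,0],[-0.2,-0.103,0,-0.117,0],[-0.2,-0.103,0,-0.117,0],[-0.2,-0.103,0,-0.117,0],[-0.2,-0.103,0,-0.117,0],[-0.2,-0.103,0,-0.117,0],[-0.2,-0.103,0,-0.117,0],[-0.2,-0.103,0,-0.117,0]]'
python3 -m inch '[[-0.2,-0.103,0,-0.117,0],[-0.2,-0.103,0,-0.117,0],[-0.2,-0.103,0,-0.117,0],[-0.2,-0.103,0,-0.117,0],[-0.2,-0.103,0,-0.117,0],[-0.2,-0.103,0,-0.117,0],[-0.2,-0.103,0,-0.117,0],[-0.2,-0.103,0,-0.117,0]]'
python3 -m inch '[[-0.2,-0.103,0,-0.117,0],[-0.2,-0.103,0,-0.117,0],[-0.2,-0.103,0,-0.117,0],[-0.2,-0.103,0,-0.117,0],[-0.2,-0.103,0,-0.117,0],[-0.2,-0.103,0,-0.117,0],[-0.2,-0.103,0,-0.117,0],[-0.2,-0.103,0,-0.117,0]]'
python3 -m inch '[[-0.2,0,0,0,0]]'
python3 - <<'E'
from h import *
plan([*r2w(185,255),107],-52.3);snap('wrist','w28')
E
```

```text
time_s: 63.7
ee_pos: [533.3, -221.1, 268.1]
tcp_rot: [-0.63, 1.842, -1.841]
ft_force: [-0.9, -0.1, -2.0]
grip_width: 0.477
time_s: 64.7
ee_pos: [548.9, 27.6, 268.2]
tcp_rot: [-0.629, 1.842, -1.841]
ft_force: [-0.2, 0.1, -2.6]
grip_width: 0.476
time_s: 65.7
ee_pos: [564.6, 276.8, 268.1]
tcp_rot: [-0.63, 1.842, -1.842]
ft_force: [-0.4, -0.3, -1.8]
grip_width: 0.477
time_s: 65.82
ee_pos: [564.0, 279.9, 267.2]
tcp_rot: [-0.635, 1.839, -1.838]
ft_force: [0.2, 0.2, -3.6]
grip_width: 0.477
t 65.83 at [564.  279.9 267.2] rack [185.1 258.1] yawz -51.9 g 0.477 F [ 0.2  0.2 -3.6] q7 [-1.16  0.49  0.91  1.65 -0.41  1.2  -1.05]
spin units 0.0022 (0.4 deg)  shift units x 0.0004 y 0.8012 z 0.0154 len 160
```

View pics/w28.png

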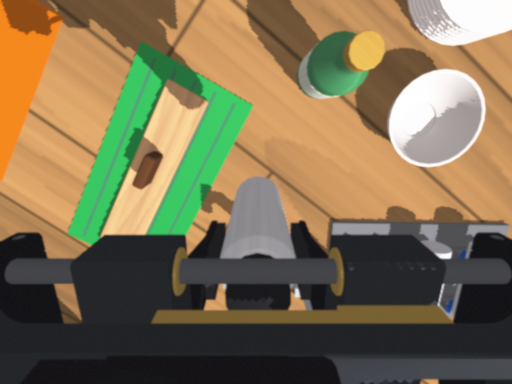

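```bash
python3 -m inch '[[-0.2,0,0.08,0.008,0],[-0.2,0,0.14,0,0],[-0.2,0,0.14,0,0],[-0.2,0,0.14,0,0],[-0.2,0,0.14,0,0],[-0.2,0,0.1,0,0],[-0.2,0,0.06,0,0],[-0.2,0,0.012,0,0]]'
python3 -m inch '[[-0.2,0,0,0,0]]'
python3 -m inch '[[-0.2,0,0.012,0,0],[-0.2,0.046,0.003,0,0],[-0.2,0.046,0,0,0],[-0.2,0.046,0,0,0],[-0.2,0.046,0.003,0,0],[-0.2,0.045,0.011,0,0],[-0.2,0.045,0.011,0,0]]' 8
python3 -m inch '[[-0.2,0.042,0.0185,0,0],[-0.2,0.042,0.0185,0,0],[-0.2,0.0385,0.026,0,0],[-0.2,0.0385,0.026,0,0],[-0.2,0.0335,0.032,0,0],[-0.2,0.0335,0.032,0,0]]' 8
python3 - <<'E'
from h import *
snap('wrist','w29');plan([*r2w(185-100.6,255),70],-52.3)
axis('w29',(200,60,300,260))
E
```

```text
time_s: 66.88
ee_pos: [565.5, 274.2, 104.8]
tcp_rot: [-0.631, 1.842, -1.842]
ft_force: [0.1, 0.2, -1.8]
grip_width: 0.477
time_s: 67.0
ee_pos: [566.2, 274.6, 106.0]
tcp_rot: [-0.629, 1.841, -1.841]
ft_force: [0.4, -0.4, -3.0]
grip_width: 0.477
time_s: 67.88
ee_pos: [521.4, 240.2, 96.9]
tcp_rot: [-0.631, 1.842, -1.842]
ft_force: [1.6, -0.1, -0.8]
grip_width: 0.479
time_s: 68.62
ee_pos: [486.0, 212.9, 66.2]
tcp_rot: [-0.63, 1.842, -1.841]
ft_force: [0.0, 0.0, -1.1]
grip_width: 0.478
t 68.67 at [484.6 212.   65.4] rack [ 80.8 252.9] yawz -52.24 g 0.48 F [ 0.2 -1.  -1.7] q7 [-1.07  0.58  0.77  2.07 -0.6   0.74 -0.83]
spin units 0.0003 (0.1 deg)  shift units x -0.0182 y -0.0228 z -0.0103 len 6
70 11 ry [230.9 272.9] ztop 67.4
80 890 ry [230.4 273.4] ztop 80.4
90 2135 ry [228.8 280.2] ztop 86.6
100 1379 ry [233.  270.9] ztop 73.8
110 1525 ry [232.8 270.5] ztop 129.9
120 1279 ry [233.3 270.7] ztop 64.2
130 1251 ry [233.1 271. ] ztop 59.4
140 1201 ry [232.8 270.5] ztop 54.5
150 1151 ry [233.4 270.7] ztop 49.9
160 1139 ry [233.2 271. ] ztop 44.8
170 694 ry [235.2 269.5] ztop 40.4
```

```bash
python3 -m inch '[[-0.2,0.027,0.035,0,0],[-0.2,0.027,0.037,0,0],[-0.2,0.021,0.04,0,0],[-0.2,0.021,0.04,0,0],[-0.2,0,0,0,0]]' 8
python3 -m inch '[[0.15,0,0,0,0],[0.15,0,0,0,0],[0.15,0,0.01,0,0],[0.15,-0.03,0,0,0],[0.15,-0.06,0,0,0],[0.15,-0.06,0,0,0],[0.15,0,0,0,0]]' 8
python3 - <<'E'
from h import *
snap('wrist','w30');plan([*r2w(185-91,255),35],-52.3)
axis('w30',(180,60,320,260))
E
```

```text
time_s: 69.3
ee_pos: [470.2, 200.7, 35.6]
tcp_rot: [-0.633, 1.842, -1.843]
ft_force: [-0.4, -0.8, -1.5]
grip_width: 0.479
time_s: 70.18
ee_pos: [496.0, 220.6, 34.3]
tcp_rot: [-0.63, 1.84, -1.841]
ft_force: [-0.6, 0.1, -0.2]
grip_width: 0.578
t 70.22 at [495.2 220.   34.2] rack [ 94.  252.7] yawz -52.18 g 0.581 F [-0.1  0.2  0.5] q7 [-1.03  0.64  0.71  2.05 -0.66  0.69 -0.79]
spin units 0.0007 (0.1 deg)  shift units x 0.0002 y -0.0039 z -0.0113 len 2
80 35 ry [230.  277.1] ztop 31.7
90 888 ry [226.6 277.3] ztop 41.7
100 2361 ry [220.1 286.4] ztop 56.9
110 1142 ry [233.2 270.7] ztop 41.8
120 1477 ry [232.9 272.6] ztop 98.3
130 1286 ry [232.7 270.7] ztop 41.8
140 1377 ry [232.8 270.8] ztop 41.7
150 1455 ry [233.2 270.9] ztop 41.7
```

View pics/w30.png

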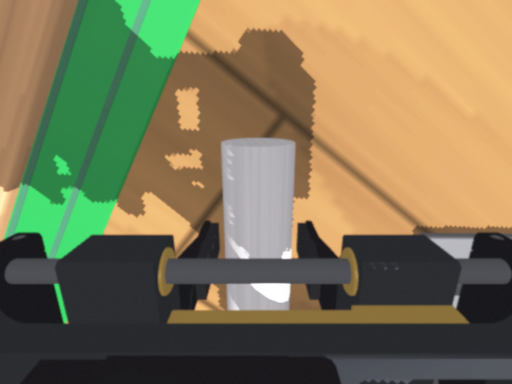

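```bash
python3 -m inch '[[0.15,-0.06,-0.002,0,0],[0.15,-0.043,0,0,0],[0.15,0,0,0,0],[-0.2,0,0,0,0],[-0.2,0,0,0,0],[-0.2,0,0,0,0],[-0.2,0,0,0,0]]' 35
python3 -m inch '[[-0.2,0,-0.06,0,0],[-0.2,0,-0.12,0,0],[-0.2,0,-0.14,0,0],[-0.2,0,-0.14,0,0],[-0.2,0,-0.14,0,0],[-0.2,0,-0.06,0,0]]'
python3 - <<'E'
from h import *
snap('wrist','w31');plan([*r2w(35,75),165],-52.3)
axis('w31',(180,60,320,260),100)
E
```

```text
time_s: 71.1
ee_pos: [510.8, 232.1, 34.7]
tcp_rot: [-0.631, 1.842, -1.842]
ft_force: [-0.4, 0.3, -0.9]
grip_width: 0.475
time_s: 71.85
ee_pos: [511.8, 232.5, 168.6]
tcp_rot: [-0.627, 1.842, -1.84]
ft_force: [0.3, 0.1, -2.5]
grip_width: 0.474
t 71.9 at [512.1 232.6 169.2] rack [115.1 252.4] yawz -52.22 g 0.476 F [ 0.4 -0.4 -1.1] q7 [-1.16  0.48  0.89  1.92 -0.46  0.95 -0.96]
spin units 0.0004 (0.1 deg)  shift units x 0.4004 y 0.0208 z 0.8870 len 195
100 48 ry [230.9 272.2] ztop 165.9
110 905 ry [230.6 272.5] ztop 175.7
120 2352 ry [222.3 281.4] ztop 191.9
130 1138 ry [232.9 270.2] ztop 175.8
140 1493 ry [232.6 272.3] ztop 232.6
150 1942 ry [233.2 276.8] ztop 176.3
```

View pics/w31.png

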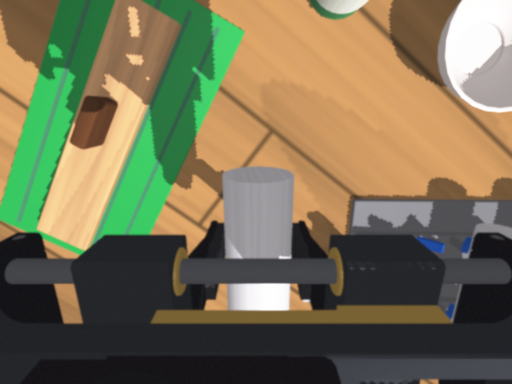

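```bash
python3 -m inch '[[-0.2,-0.1,0,0.05,0],[-0.2,0,0,0.14,0],[-0.2,0,0,0.14,0],[-0.2,0,0,0.14,0],[-0.2,0,0,0.14,0],[-0.2,0,0,0.14,0],[-0.2,0,0,0.137,0],[-0.2,0,0,0,0]]'
python3 - <<'E'
from h import *
plan([*r2w(35,75),160],-52.3);snap('wrist','w32');notches('w32')
E
```

```text
time_s: 72.9
ee_pos: [636.0, 101.3, 165.9]
tcp_rot: [-0.628, 1.843, -1.846]
ft_force: [0.8, -0.1, -3.5]
grip_width: 0.476
t 72.9 at [636.  101.3 165.9] rack [132.8  72.8] yawz -52.46 g 0.476 F [ 0.8 -0.1 -3.5] q7 [-0.79  0.61  0.84  1.72 -0.52  1.04 -0.69]
spin units -0.0009 (-0.2 deg)  shift units x 0.4888 y 0.0295 z -0.0112 len 98
```

View pics/w32.png

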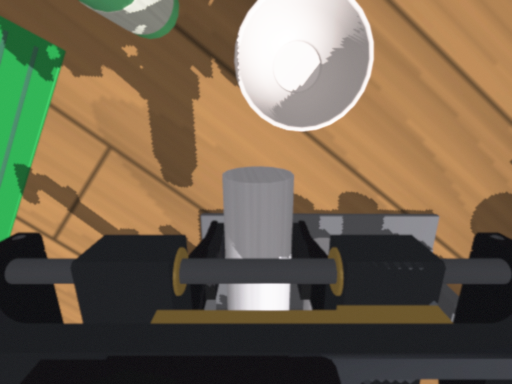

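```bash
python3 -m inch '[[-0.2,0.06,0,-0.006,0],[-0.2,0.12,0,0,0],[-0.2,0.12,0,0,0],[-0.2,0.12,0,0,0],[-0.2,0.069,0,0,0],[-0.2,0,0,0,0]]'
python3 - <<'E'
from h import *
plan([*r2w(35.5,75),65],-52.3)
snap('wrist','w33')
notches('w33')
E
```

```text
time_s: 73.7
ee_pos: [556.7, 45.5, 166.8]
tcp_rot: [-0.63, 1.843, -1.841]
ft_force: [-0.3, -0.5, -2.1]
grip_width: 0.469
t 73.7 at [556.7  45.5 166.8] rack [35.9 77.1] yawz -52.23 g 0.469 F [-0.3 -0.5 -2.1] q7 [-0.82  0.48  0.89  1.93 -0.46  0.95 -0.62]
spin units 0.0004 (0.1 deg)  shift units x 0.0021 y 0.5092 z 0.0104 len 102
[386. 177.] 105 med [ 48.2 -52.4  39.3] y [-60.7 -49.1] z [29.7 42. ]
[311. 177.] 88 med [48.2 23.2 39.7] y [19.1 26.6] z [33.2 42.3]
```

View pics/w33.png

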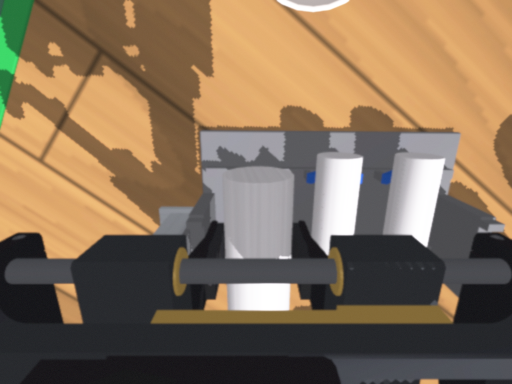

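```bash
python3 -m inch '[[-0.2,0.002,0.08,0.009,0],[-0.2,0,0.1,0,0],[-0.2,0,0.1,0,0],[-0.2,0,0.1,0,0],[-0.2,0,0.08,0,0],[-0.2,0,0.048,0,0],[-0.2,0,0,0,0]]'
python3 -m inch '[[-0.2,0,0.006,0,0],[-0.2,0,0.005,0,0],[-0.2,0,0,0,0]]'
python3 - <<'E'
from h import *
plan([*r2w(35.5,75),61.5],-52.3)
E
```

```text
time_s: 74.62
ee_pos: [558.1, 43.6, 64.5]
tcp_rot: [-0.631, 1.842, -1.842]
ft_force: [0.4, 0.8, -2.6]
grip_width: 0.474
time_s: 75.0
ee_pos: [558.7, 43.9, 63.4]
tcp_rot: [-0.629, 1.841, -1.841]
ft_force: [0.3, -0.1, -0.6]
grip_width: 0.472
t 75.0 at [558.7  43.9  63.4] rack [36.6 74.6] yawz -52.2 g 0.472 F [ 0.3 -0.1 -0.6] q7 [-0.7   0.62  0.75  2.   -0.61  0.76 -0.5 ]
spin units 0.0005 (0.1 deg)  shift units x 0.0053 y 0.0093 z -0.0018 len 2
```

```bash
python3 -m inch '[[-0.2,0.003,0.006,0,0],[-0.2,0,0.004,0,0],[-0.2,0,0,0,0]]'
python3 -m inch '[[-0.1,0,0,0,0],[0.1,0,0,0,0],[0.15,0,0,0,0],[0.15,0,0,0,0]]'
python3 -m inch '[[0.15,-0.0,-0.05,0,0],[0.15,-0.0,-0.1,0,0],[0.15,-0.04,-0.14,0,0],[0.2,-0.1,-0.14,0,0],[0.4,-0.14,-0.14,0,0],[0.4,-0.14,-0.1,0,0]]'
python3 - <<'E'
from h import *
snap('wrist','w34');snap('scene','s34');st();trough('w34',75);trough('w34',-1);trough('w34',-76)
E
```

```text
time_s: 75.38
ee_pos: [558.6, 43.9, 62.4]
tcp_rot: [-0.629, 1.842, -1.839]
ft_force: [-2.8, 2.0, 11.3]
grip_width: 0.469
time_s: 75.88
ee_pos: [558.5, 42.8, 61.2]
tcp_rot: [-0.629, 1.84, -1.843]
ft_force: [0.4, -1.8, 2.0]
grip_width: 0.569
time_s: 76.62
ee_pos: [625.2, 95.2, 197.9]
tcp_rot: [-0.627, 1.841, -1.841]
ft_force: [0.5, 0.4, -1.0]
grip_width: 0.684
t 76.72 p [627.6  97.5 198.5] F [0.4 0.8 0.1] g 0.696
[[-0.788  0.007  0.616]
 [-0.616  0.001 -0.788]
 [-0.006 -1.     0.003]]
q [-0.82  0.56  0.87  1.72 -0.48  1.08 -0.7 ]
2238 [[-33.6, 55.0, 50.9], [80.0, 95.1, 68.8]]
-40 745 [55.8 94.9] 68.5
0 160 [55.5 95.2] 68.4
40 1318 [55.1 94.5] 68.7
815 [[-36.5, -20.3, 50.3], [72.5, 20.0, 68.7]]
-40 511 [-10.6  19.8] 68.5
0 30 [ 8.  19.9] 65.9
40 271 [-20.8   0.4] 68.5
344 [[62.6, -95.1, 50.1], [72.6, -56.7, 68.5]]
40 344 [-93.6 -57. ] 68.4
```

View pics/w34.png

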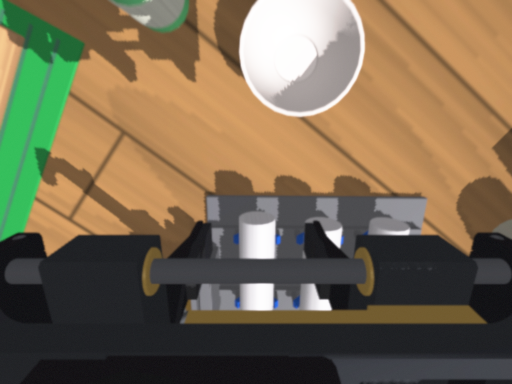

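View pics/s34.png

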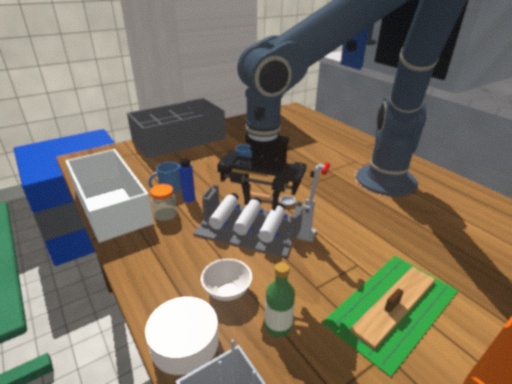

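```bash
python3 -m inch '[[0.2,0,-0.1,0,-0.0525],[0.2,0,-0.12,0,-0.0525],[0.2,0,-0.12,0,-0.0525],[0.2,0,-0.1,0,-0.0525],[0.2,0,0,0,-0.0525],[0.2,0,0,0,-0.0525],[0.2,0,0,0,-0.0525],[0.2,0,0,0,-0.0525]]'
python3 -m inch '[[0.2,0,0,0,-0.0525],[0.2,0,0,0,-0.0525],[0.2,0,0,0,-0.0525],[0.2,0,0,0,-0.0525],[0.2,0,0,0,-0.0525],[0.2,0,0,0,-0.0525],[0.2,0,0,0,-0.0525],[0.2,0,0,0,-0.0525]]'
python3 - <<'E'
from h import *
plan([467,398,280],99.1)
E
```

```text
time_s: 77.72
ee_pos: [623.2, 93.7, 283.0]
tcp_rot: [-1.378, 0.901, -0.9]
ft_force: [-0.0, 0.8, -0.5]
grip_width: 0.598
time_s: 78.72
ee_pos: [623.2, 93.7, 283.0]
tcp_rot: [-1.568, -0.126, 0.128]
ft_force: [0.6, -0.2, 0.5]
grip_width: 0.597
t 78.72 at [623.2  93.7 283. ] rack [118.1  74.5] yawz 99.24 g 0.597 F [ 0.6 -0.2  0.5] q7 [-0.45  0.37  0.32  1.61 -0.12  1.18  1.63]
spin units 0.0008 (0.1 deg)  shift units x -0.5306 y 0.0149 z 1.6261 len 342
```

```bash
python3 -m inch '[[0.2,-0.04,0,0.1,0],[0.2,-0.044,0,0.14,0],[0.2,-0.044,0,0.14,0],[0.2,-0.044,0,0.14,0],[0.2,-0.044,0,0.14,0],[0.2,-0.044,0,0.14,0],[0.2,-0.044,0,0.14,0],[0.2,-0.044,0,0.14,0]]'
python3 -m inch '[[0.2,-0.044,0,0.14,0],[0.2,-0.044,0,0.14,0],[0.2,-0.044,0,0.14,0],[0.2,-0.05,0,0.126,0],[0.2,0,0,0,0]]'
python3 - <<'E'
from h import *
plan([467,398,260],99.1);snap('wrist','w35');snap('top','t35')
p,W,m=load('w35');hsv=cv2.cvtColor(p,cv2.COLOR_RGB2HSV)
k=(W[...,2]>47)&(W[...,2]<62)&(np.hypot(W[...,0]-467,W[...,1]-398)<90)
P=W[k];print(len(P),cv2.minAreaRect(P[:,:2].astype(np.float32)),np.median(P[:,2]))
k=(abs(W[...,2]-16)<4)&(hsv[...,0]<25)&(np.hypot(W[...,0]-467,W[...,1]-398)<200)
P=W[k];print(len(P),cv2.minAreaRect(P[:,:2].astype(np.float32)),np.median(P[:,2]))
E
```

```text
time_s: 79.72
ee_pos: [519.6, 298.8, 283.0]
tcp_rot: [-1.567, -0.121, 0.122]
ft_force: [0.3, 0.2, -0.5]
grip_width: 0.602
time_s: 80.35
ee_pos: [465.4, 402.2, 282.7]
tcp_rot: [-1.567, -0.125, 0.127]
ft_force: [-0.2, -1.0, -0.2]
grip_width: 0.599
t 80.35 at [465.4 402.2 282.7] rack [181.8 415.2] yawz 99.2 g 0.599 F [-0.2 -1.  -0.2] q7 [-0.92  0.34  0.19  1.64 -0.07  1.17  1.01]
spin units 0.0006 (0.1 deg)  shift units x 0.0047 y 0.1135 z -0.0221 len 23
412 ((467.9715576171875, 397.62591552734375), (50.081756591796875, 15.48705768585205), 9.301401138305664) 53.043285841698
7214 ((436.63189697265625, 475.5868835449219), (273.688232421875, 223.77090454101562), 8.95986557006836) 15.562125151388395
```

View pics/w35.png

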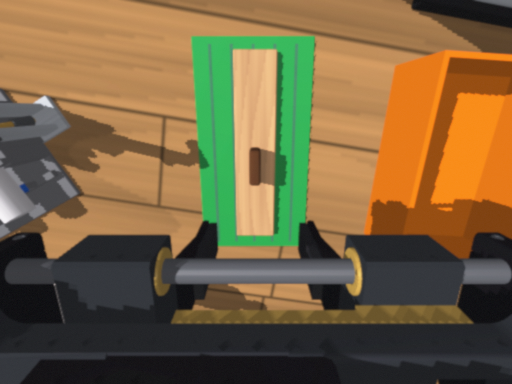

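```bash
python3 -m inch '[[0.2,0.01,0.14,-0.022,0],[0.2,0,0.16,0,0],[0.2,0,0.16,0,0],[0.2,0,0.16,0,0],[0.2,0,0.16,0,0],[0.2,0,0.16,0,0],[0.2,0,0.14,0,0],[0.1,0,0.08,0,0]]'
python3 -m inch '[[0,0,0.04,0,0],[0,0,0,0,0]]'
python3 - <<'E'
from h import *
plan([468,398,42],99.2)
E
```

```text
time_s: 81.45
ee_pos: [471.7, 393.5, 49.7]
tcp_rot: [-1.569, -0.12, 0.122]
ft_force: [0.3, 0.5, 0.2]
grip_width: 0.569
time_s: 81.7
ee_pos: [471.8, 395.2, 43.1]
tcp_rot: [-1.567, -0.123, 0.122]
ft_force: [0.1, 0.3, 0.6]
grip_width: 0.506
t 81.7 at [471.8 395.2  43.1] rack [182.6 405.8] yawz 98.95 g 0.506 F [0.1 0.3 0.6] q7 [-0.87  0.6   0.14  1.85 -0.13  0.7   1.07]
spin units -0.0014 (-0.3 deg)  shift units x -0.0164 y 0.0057 z 0.0167 len 5
```

```bash
python3 -m inch '[[0,-0.012,0.005,0.013,0],[0,0,0,0,0],[0,0,0,0,0]]'
python3 - <<'E'
from h import *
plan([468,398,42],99.2)
E
python3 -m inch '[[-0.9,0,0,0,0],[-0.9,0,0,0,0],[-0.9,0,0,0,0],[-0.9,0,0,0,0],[-0.9,0,0,0,0],[-0.9,0,0,0,0],[-0.9,0,0,0,0]]' 40
```

```text
time_s: 82.08
ee_pos: [468.7, 397.9, 42.4]
tcp_rot: [-1.567, -0.124, 0.123]
ft_force: [-0.3, 0.4, 0.5]
grip_width: 0.503
t 82.08 at [468.7 397.9  42.4] rack [181.8 409.7] yawz 99.0 g 0.503 F [-0.3  0.4  0.5] q7 [-0.88  0.6   0.14  1.85 -0.13  0.7   1.07]
spin units -0.0011 (-0.2 deg)  shift units x -0.0035 y 0.0022 z 0.0011 len 1
time_s: 82.95
ee_pos: [468.7, 397.8, 41.9]
tcp_rot: [-1.567, -0.123, 0.123]
ft_force: [0.2, 1.7, -1.4]
grip_width: 0.183
```

Gripped (15.9 mm). Lift, spin back and fly over the rack.

```bash
python3 -m inch '[[-0.9,0,-0.06,0,0],[-0.9,0,-0.14,0,0],[-0.9,0,-0.18,0,0],[-0.9,0,-0.18,0,0],[-0.9,0,-0.18,0,0],[-0.9,0,-0.18,0,0],[-0.9,0,-0.18,0,0],[-0.9,0,-0.18,0,0]]'
python3 -m inch '[[-0.9,0,-0.08,0,0.049],[-0.9,0,0,0,0.049],[-0.9,0,0,0,0.049],[-0.9,0,0,0,0.049],[-0.9,0,0,0,0.049],[-0.9,0,0,0,0.049],[-0.9,0,0,0,0.049],[-0.9,0,0,0,0]]'
python3 - <<'E'
from h import *
plan([567,-67,303],37.7)
E
```

```text
time_s: 83.95
ee_pos: [468.2, 396.6, 299.2]
tcp_rot: [-1.568, -0.122, 0.123]
ft_force: [0.8, 0.3, -2.6]
grip_width: 0.178
time_s: 84.95
ee_pos: [468.2, 396.9, 313.9]
tcp_rot: [-1.45, 0.717, -0.717]
ft_force: [0.2, -1.0, -2.6]
grip_width: 0.177
t 84.95 at [468.2 396.9 313.9] rack [180.9 409.3] yawz 37.34 g 0.177 F [ 0.2 -1.  -2.6] q7 [-1.06  0.32  0.39  1.61 -0.13  1.23 -0.  ]
spin units -0.0020 (-0.4 deg)  shift units x 2.1373 y 0.0543 z -1.0277 len 474
```

```bash
python3 -m inch '[[-0.9,0.1,0,-0.05,-0.002],[-0.9,0.134,0,-0.065,0],[-0.9,0.134,0,-0.065,0],[-0.9,0.134,0,-0.065,0],[-0.9,0.134,0,-0.065,0],[-0.9,0.134,0,-0.065,0],[-0.9,0.134,0,-0.065,0],[-0.9,0.134,0,-0.065,0]]'
python3 -m inch '[[-0.9,0.134,0,-0.065,0],[-0.9,0.134,0,-0.065,0],[-0.9,0.134,0,-0.065,0],[-0.9,0.134,0,-0.065,0],[-0.9,0.134,0,-0.065,0],[-0.9,0.134,0,-0.065,0],[-0.9,0.134,0,-0.065,0],[-0.9,0.134,0,-0.065,0]]'
python3 -m inch '[[-0.9,0,0,0,0],[-0.9,0,0,0,0]]'
python3 - <<'E'
from h import *
plan([567,-67,128],37.7);snap('wrist','w36')
E
```

```text
time_s: 85.95
ee_pos: [515.0, 168.3, 314.1]
tcp_rot: [-1.451, 0.714, -0.713]
ft_force: [-0.1, -0.5, -2.8]
grip_width: 0.181
time_s: 86.95
ee_pos: [562.6, -64.6, 314.1]
tcp_rot: [-1.45, 0.714, -0.713]
ft_force: [0.7, 0.6, -3.4]
grip_width: 0.182
time_s: 87.2
ee_pos: [562.9, -62.2, 313.9]
tcp_rot: [-1.45, 0.714, -0.713]
ft_force: [0.3, 0.1, -3.8]
grip_width: 0.183
t 87.2 at [562.9 -62.2 313.9] rack [-25.  -11.9] yawz 37.62 g 0.183 F [ 0.3  0.1 -3.8] q7 [-0.47  0.26  0.62  1.73 -0.16  1.21  0.86]
spin units -0.0005 (-0.1 deg)  shift units x 0.0315 y 0.9294 z 0.0015 len 186
```

View pics/w36.png

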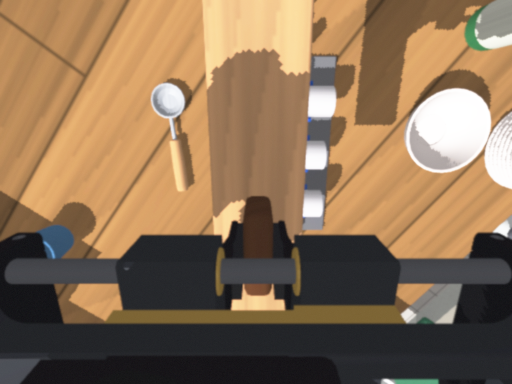

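```bash
python3 -m inch '[[-0.9,0.031,0.08,0.001,-0.001],[-0.9,0,0.14,0,0],[-0.9,0,0.14,0,0],[-0.9,0,0.14,0,0],[-0.9,0,0.14,0,0],[-0.9,0,0.14,0,0],[-0.9,0,0.09,0,0],[-0.9,0,0.04,0,0]]'
python3 -m inch '[[-0.9,0,0,0,0],[-0.9,0,0,0,0]]'
python3 - <<'E'
from h import *
plan([567,-67,113],37.8);snap('wrist','w37')
E
```

```text
time_s: 88.25
ee_pos: [567.1, -66.4, 130.5]
tcp_rot: [-1.452, 0.712, -0.709]
ft_force: [0.1, -0.5, -3.7]
grip_width: 0.179
time_s: 88.5
ee_pos: [568.3, -66.8, 132.8]
tcp_rot: [-1.45, 0.71, -0.712]
ft_force: [0.2, 0.0, -2.3]
grip_width: 0.181
t 88.5 at [568.3 -66.8 132.8] rack [-23.5 -18.9] yawz 37.79 g 0.181 F [ 0.2  0.  -2.3] q7 [-0.37  0.46  0.55  1.92 -0.32  0.85  1.  ]
spin units -0.0000 (-0.0 deg)  shift units x -0.0033 y 0.0992 z -0.0059 len 20
```

View pics/w37.png

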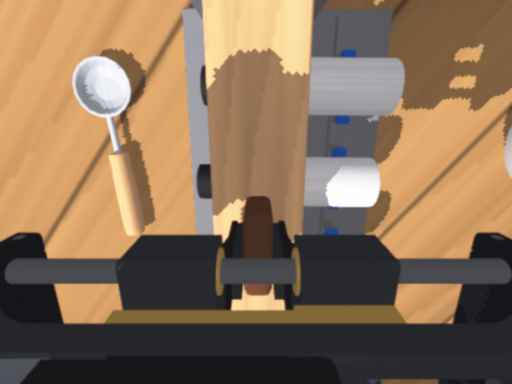

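```bash
python3 -m inch '[[-0.9,-0.004,0.02,-0.005,0],[-0.9,0,0.02,0,0],[-0.9,0,0.02,0,0],[-0.9,0,0.01,0,0],[-0.9,0,0.01,0,0],[-0.9,0,0,0,0]]'
python3 - <<'E'
from h import *
plan([567,-67,113],37.8)
E
```

```text
time_s: 89.3
ee_pos: [566.2, -66.6, 115.7]
tcp_rot: [-1.451, 0.711, -0.711]
ft_force: [-1.0, 0.3, -3.9]
grip_width: 0.177
t 89.3 at [566.2 -66.6 115.7] rack [-25.1 -17.4] yawz 37.79 g 0.177 F [-1.   0.3 -3.9] q7 [-0.36  0.48  0.54  1.93 -0.33  0.81  1.01]
spin units -0.0001 (-0.0 deg)  shift units x 0.0038 y 0.0137 z 0.0019 len 3
```

```bash
python3 -m inch '[[-0.9,0.002,0.006,0,0],[-0.9,0,0.006,0,0],[-0.9,0,0.004,0,0],[-0.9,0,0,0,0]]'
```

```text
time_s: 89.8
ee_pos: [566.5, -66.9, 112.9]
tcp_rot: [-1.451, 0.711, -0.711]
ft_force: [-1.1, -0.3, -0.8]
grip_width: 0.181
```

```bash
python3 -m inch '[[-0.5,0,0,0,0],[0,0,0,0,0],[0,0,0,0,0],[0,0,0,0,0],[0,0,0,0,0]]'
python3 -m inch '[[0,0,-0.05,0,0],[0,0,-0.1,0,0],[0.1,0,-0.14,0,0],[0.2,0,-0.14,0,0],[0.2,0,-0.14,0,0],[0.2,0,-0.1,0,0],[0.2,0,0,0,0]]'
python3 - <<'E'
from h import *
snap('wrist','w38');snap('scene','s38');rackmeas('w38');st()
p,W,m=load('w38');d=W[...,:2]-RC;X,Y=rx();q=np.stack([d@X,d@Y,W[...,2]],-1)
for a,b in((-60,-20),(10,40),(40,70),(70,100),(100,130)):
    k=(q[...,1]>a)&(q[...,1]<b)&(abs(q[...,2]-87)<4)&(abs(q[...,0]+25)<33); P=q[k]; print(a,len(P),np.percentile(P[:,0],[1,99]).round(1) if len(P) else '',np.median(P[:,2]).round(1) if len(P) else '')
E
```

```text
time_s: 90.42
ee_pos: [566.6, -66.9, 112.7]
tcp_rot: [-1.451, 0.711, -0.711]
ft_force: [0.2, -0.3, -1.0]
grip_width: 0.489
time_s: 91.3
ee_pos: [567.5, -67.3, 248.7]
tcp_rot: [-1.449, 0.708, -0.714]
ft_force: [0.1, -0.2, 0.4]
grip_width: 0.597
w38 redtop 0 
w38 fin 653 [[-32.4, -40.2], [-25.4, -15.7], [-17.8, 6.8]]
w38 board 11958 [[-54.2, -116.6], [-25.4, 40.9], [4.3, 136.5]]
w38 base 7415 [[-87.7, -134.8], [25.0, 38.5], [89.7, 175.6]]
w38 brk 0 
t 91.4 p [566.2 -66.8 246.4] F [-0.9 -0.2  0.4] g 0.602
[[ 0.613 -0.     0.79 ]
 [-0.79   0.     0.613]
 [-0.001 -1.    -0.   ]]
q [-0.44  0.33  0.61  1.81 -0.21  1.07  0.91]
-60 1226 [-54.4   4.6] 86.4
10 1515 [-54.1   4.2] 86.5
40 1631 [-54.2   4.3] 86.5
70 1794 [-54.2   4.4] 86.5
100 2005 [-54.2   4.2] 86.5
```

View pics/w38.png

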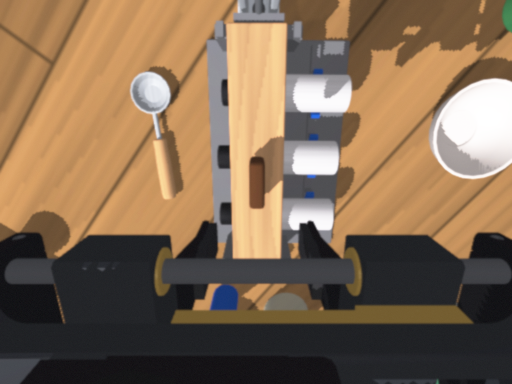

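View pics/s38.png

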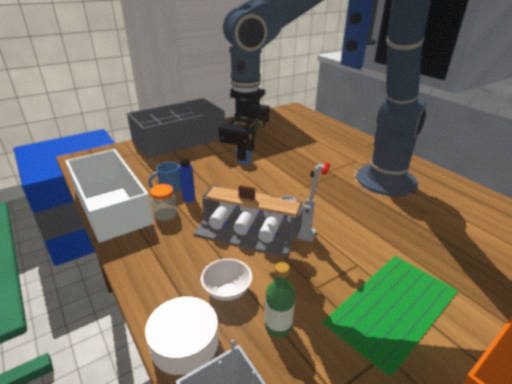

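```bash
python3 -m inch '[[0.6,-0.08,-0.1,0,0],[0.6,-0.12,-0.12,0,0],[0.6,-0.14,-0.08,0,0],[0.6,-0.14,0,0,0],[0.6,-0.14,0,0,0],[0.6,-0.14,0,0,0],[0.6,-0.14,0,0,0],[0.6,-0.1,0,0,0]]'
python3 -m inch '[[0.6,0,0,0,0]]'
python3 - <<'E'
from h import *
snap('wrist','w39');plan([*r2w(-25,200),228],37.8)
p,W,m=load('w39'); hsv=cv2.cvtColor(p,cv2.COLOR_RGB2HSV);d=W[...,:2]-RC;X,Y=rx();q=np.stack([d@X,d@Y,W[...,2]],-1)
red=(hsv[...,1]>150)&((hsv[...,0]<8)|(hsv[...,0]>172))&(q[...,2]>200)
P=q[red];print(len(P),np.percentile(P,[2,50,98],axis=0).round(1).tolist())
E
```

```text
time_s: 92.4
ee_pos: [442.5, 92.0, 305.5]
tcp_rot: [-1.453, 0.712, -0.709]
ft_force: [0.7, 0.4, -0.1]
grip_width: 0.8
time_s: 92.52
ee_pos: [442.9, 92.0, 305.8]
tcp_rot: [-1.453, 0.71, -0.708]
ft_force: [-0.4, 0.4, -0.7]
grip_width: 0.803
t 92.58 at [443.7  91.  306. ] rack [-25.6 182.2] yawz 37.85 g 0.801 F [ 0.5 -0.4 -0.7] q7 [-0.78  0.03  0.5   1.97 -0.01  1.15  0.39]
spin units 0.0003 (0.1 deg)  shift units x -0.0888 y 0.3900 z 0.0034 len 80
938 [[-43.8, 193.2, 227.9], [-22.8, 201.6, 234.1], [-1.9, 207.1, 236.0]]
```

View pics/w39.png

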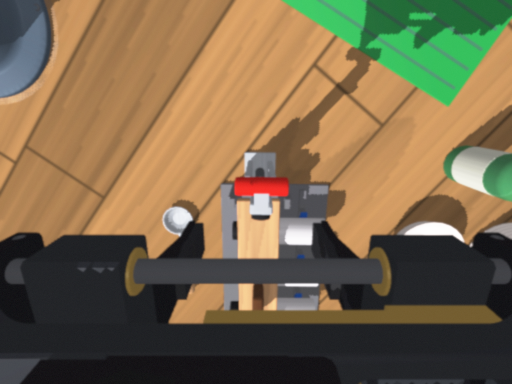

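```bash
python3 -m inch '[[0.6,-0.06,0,0.008,0],[0.6,-0.032,0,0,0],[0.6,0,0,0,0]]'
python3 -m inch '[[0.6,0,0.08,0,0],[0.6,0,0.1,0,0],[0.6,0,0.1,0,0],[0.6,0,0.08,0,0],[0.6,0,0.03,0,0],[0.6,0,0,0,0]]'
python3 - <<'E'
from h import *
snap('wrist','w40');plan([*r2w(-24,200.5),228],37.8)
E
```

```text
time_s: 92.95
ee_pos: [433.8, 106.9, 306.6]
tcp_rot: [-1.452, 0.711, -0.71]
ft_force: [0.2, -0.8, 0.4]
grip_width: 0.8
time_s: 93.7
ee_pos: [434.1, 106.5, 228.7]
tcp_rot: [-1.451, 0.712, -0.711]
ft_force: [0.9, 0.0, 0.4]
grip_width: 0.802
t 93.75 at [434.4 106.6 229.1] rack [-23.5 200.3] yawz 37.77 g 0.799 F [0.3 0.4 0.8] q7 [-0.79  0.1   0.49  2.08 -0.06  0.97  0.4 ]
spin units -0.0002 (-0.0 deg)  shift units x -0.0012 y 0.0057 z -0.0027 len 1
```

View pics/w40.png

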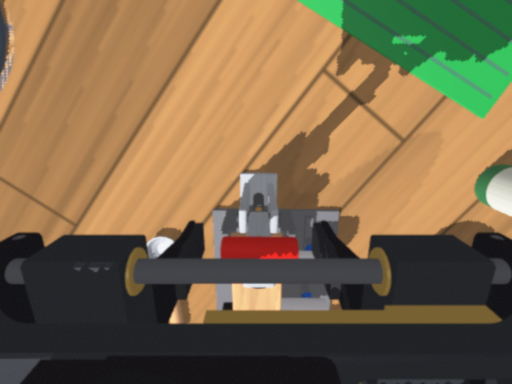

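```bash
python3 -m inch '[[-0.2,0,0,0,0],[-0.2,0,0,0,0],[-0.2,0,0,0,0],[-0.2,0,0,0,0],[-0.2,0,0,0,0],[-0.2,0,0,0,0],[-0.2,0,0,0,0]]' 45
python3 -m inch '[[-0.2,0.032,-0.007,0,0],[-0.2,0.065,-0.01,0,0],[-0.2,0.066,-0.003,0,0],[-0.2,0.066,0.003,0,0],[-0.2,0.065,0.01,0,0],[-0.2,0.064,0.016,0,0]]'
python3 - <<'E'
from h import *
plan([*r2w(-24,128.6),225.8],37.8)
E
```

```text
time_s: 94.62
ee_pos: [434.6, 107.1, 228.9]
tcp_rot: [-1.45, 0.71, -0.712]
ft_force: [3.6, 1.8, -0.9]
grip_width: 0.501
time_s: 95.38
ee_pos: [477.2, 51.3, 227.6]
tcp_rot: [-1.45, 0.713, -0.708]
ft_force: [-1.6, 4.2, 3.5]
grip_width: 0.496
t 95.38 at [477.2  51.3 227.6] rack [-23.4 130.4] yawz 37.83 g 0.496 F [-1.6  4.2  3.5] q7 [-0.67  0.17  0.55  2.02 -0.11  0.98  0.59]
spin units 0.0002 (0.0 deg)  shift units x 0.0088 y 0.0089 z -0.0031 len 3
```

```bash
python3 -m inch '[[-0.2,0.062,0.023,0,0],[-0.2,0.059,0.029,0,0],[-0.2,0.056,0.035,0,0],[-0.2,0.052,0.04,0,0],[-0.2,0.048,0.045,0,0],[-0.2,0.043,0.05,0,0]]'
python3 - <<'E'
from h import *
plan([*r2w(-24,64.5),181.6],37.8);snap('wrist','w41')
E
```

```text
time_s: 96.12
ee_pos: [518.1, -2.3, 182.2]
tcp_rot: [-1.452, 0.71, -0.714]
ft_force: [4.0, -2.7, 2.4]
grip_width: 0.498
t 96.12 at [518.1  -2.3 182.2] rack [-23.8  62.9] yawz 37.73 g 0.498 F [ 4.  -2.7  2.4] q7 [-0.53  0.3   0.56  1.99 -0.2   0.9   0.79]
spin units -0.0004 (-0.1 deg)  shift units x -0.0081 y 0.0028 z -0.0010 len 2
```

View pics/w41.png

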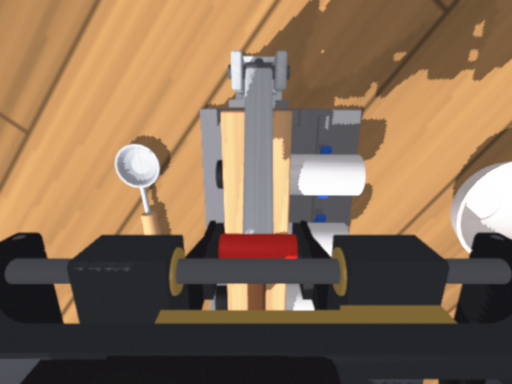

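```bash
python3 -m inch '[[-0.2,0.036,0.054,0,0],[-0.2,0.031,0.057,0,0],[-0.2,0.025,0.06,0,0],[-0.2,0.02,0.058,0,0],[-0.2,0,0,0,0]]'
python3 - <<'E'
from h import *
plan([*r2w(-24,38.5),122],37.8)
E
```

```text
time_s: 96.8
ee_pos: [531.8, -20.2, 135.3]
tcp_rot: [-1.453, 0.71, -0.715]
ft_force: [5.4, -5.2, -3.1]
grip_width: 0.499
t 96.8 at [531.8 -20.2 135.3] rack [-23.9  40.3] yawz 37.7 g 0.499 F [ 5.4 -5.2 -3.1] q7 [-0.46  0.39  0.53  2.01 -0.27  0.81  0.88]
spin units -0.0006 (-0.1 deg)  shift units x 0.0092 y 0.0664 z -0.0003 len 13
```

```bash
python3 -m inch '[[-0.2,0.003,0.025,0,0],[-0.2,0.003,0.025,0,0],[-0.2,0,0.01,0,0],[-0.2,0,0,0,0]]'
python3 -m inch '[[0.1,0,0,0,0],[0.4,0,0,0,0],[0.5,0,0,0,0],[0.5,0,0,0,0],[0.5,0,0,0,0]]'
python3 -m inch '[[0.5,0,-0.06,0,0],[0.5,0,-0.12,0,0],[0.5,0,-0.14,0,0],[0.5,0,-0.14,0,0],[0.5,0,-0.14,0,0],[0.5,0,0,0,0]]'
python3 - <<'E'
from h import *
snap('wrist','w42');st();rackmeas('w42')
E
```

```text
time_s: 97.3
ee_pos: [533.1, -22.0, 124.1]
tcp_rot: [-1.453, 0.709, -0.717]
ft_force: [7.3, -7.5, -2.7]
grip_width: 0.497
time_s: 97.92
ee_pos: [531.4, -19.0, 124.7]
tcp_rot: [-1.451, 0.711, -0.711]
ft_force: [0.5, -0.6, -0.1]
grip_width: 0.742
time_s: 98.68
ee_pos: [533.0, -19.4, 247.5]
tcp_rot: [-1.448, 0.707, -0.715]
ft_force: [0.4, -0.1, -0.6]
grip_width: 0.755
t 98.72 p [531.9 -19.2 245.9] F [-0.3 -0.6 -0.1] g 0.754
[[ 0.613  0.002  0.79 ]
 [-0.79   0.001  0.613]
 [ 0.001 -1.     0.002]]
q [-0.53  0.25  0.59  1.89 -0.16  1.04  0.79]
w42 redtop 499 [[-45.0, 30.8], [-23.2, 38.1], [-2.4, 43.7]]
w42 fin 540 [[-31.9, -37.6], [-25.3, -14.5], [-17.8, 6.9]]
w42 board 6832 [[-54.4, -134.4], [-29.8, 27.1], [4.4, 137.2]]
w42 base 5716 [[-87.9, -88.7], [23.5, 44.3], [89.8, 140.6]]
w42 brk 551 [[-42.6, 154.2], [-27.8, 166.7], [-3.1, 179.3]]
```

View pics/w42.png

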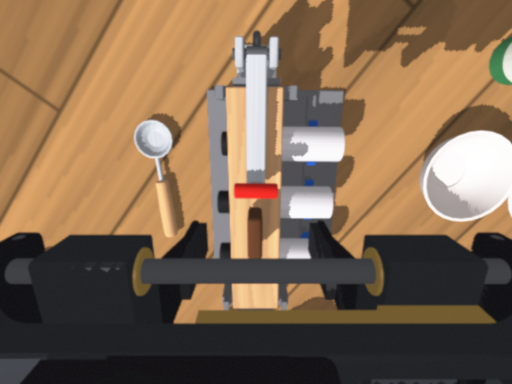

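```bash
python3 -m inch '[[0.5,-0.1,-0.1,0.1,0],[0.5,-0.15,-0.1,0.15,0],[0.5,-0.15,0,0.15,0],[0.5,-0.15,0,0.15,0],[0.5,-0.15,0,0.15,0],[0.5,-0.15,0,0.15,0],[0.5,-0.15,0,0.15,0],[0.5,0,0,0,0]]'
python3 - <<'E'
from h import *
snap('top','t43');snap('scene','s43');snap('wrist','w43')
for f in('t43','w43'):
    rackmeas(f)
    p,W,m=load(f);hsv=cv2.cvtColor(p,cv2.COLOR_RGB2HSV);d=W[...,:2]-RC;X,Y=rx();q=np.stack([d@X,d@Y,W[...,2]],-1)
    r=(hsv[...,1]>150)&((hsv[...,0]<8)|(hsv[...,0]>172))&(abs(q[...,0]+25)<40)&(abs(q[...,1]-40)<40)
    print('red z',np.percentile(q[r][:,2],[50,95]).round(1) if r.sum() else None)
    for ry in(-76,-1,75):
        k=(abs(q[...,1]-ry)<24)&(q[...,0]>8)&(q[...,0]<110)&(q[...,2]>50)&(q[...,2]<75);P=q[k]
        print(ry,len(P),np.percentile(P,[2,98],axis=0).round(1).tolist() if len(P)>10 else '')
p,_,_=load('s43');cv2.imwrite('pics/s43c.png',cv2.resize(p[110:280,140:330],None,fx=4,fy=3.5,interpolation=cv2.INTER_CUBIC)[:,:,::-1])
st()
E
```

```text
time_s: 99.72
ee_pos: [565.5, 266.1, 282.5]
tcp_rot: [-1.455, 0.708, -0.704]
ft_force: [0.1, -0.7, 0.1]
grip_width: 0.75
t43 redtop 60 [[-46.6, 34.0], [-26.5, 40.5], [-6.5, 46.3]]
t43 fin 78 [[-35.6, -39.2], [-27.9, -17.2], [-21.0, 8.6]]
t43 board 1321 [[-57.1, -132.8], [-32.4, -18.5], [1.4, 137.7]]
t43 base 1464 [[-90.7, -136.5], [15.8, 21.8], [86.7, 191.1]]
t43 brk 82 [[-45.9, 146.3], [-28.6, 166.0], [-6.4, 181.4]]
red z [129.3 132.6]
-76 266 [[9.9, -93.4, 53.8], [67.8, -55.1, 71.9]]
-1 275 [[9.5, -18.3, 53.0], [67.5, 21.1, 72.5]]
75 312 [[9.2, 57.5, 53.4], [74.7, 96.5, 73.2]]
w43 redtop 0 
w43 fin 0 
w43 board 4 [[-40.9, 180.3], [-19.4, 186.1], [-17.9, 187.7]]
w43 base 1555 [[-45.5, -31.1], [24.1, 115.4], [91.1, 192.1]]
w43 brk 150 [[-42.1, 166.7], [-34.7, 173.4], [-2.8, 180.2]]
red z None
-76 0 
-1 374 [[45.4, -8.7, 50.6], [72.2, 19.3, 68.7]]
75 0 
t 99.88 p [566.8 260.1 283.8] F [0.1 0.2 0.3] g 0.748
[[ 0.612 -0.001  0.791]
 [-0.791 -0.002  0.612]
 [ 0.    -1.    -0.002]]
q [-0.85  0.37  0.47  1.63 -0.18  1.18  0.32]
```

View pics/s43c.png

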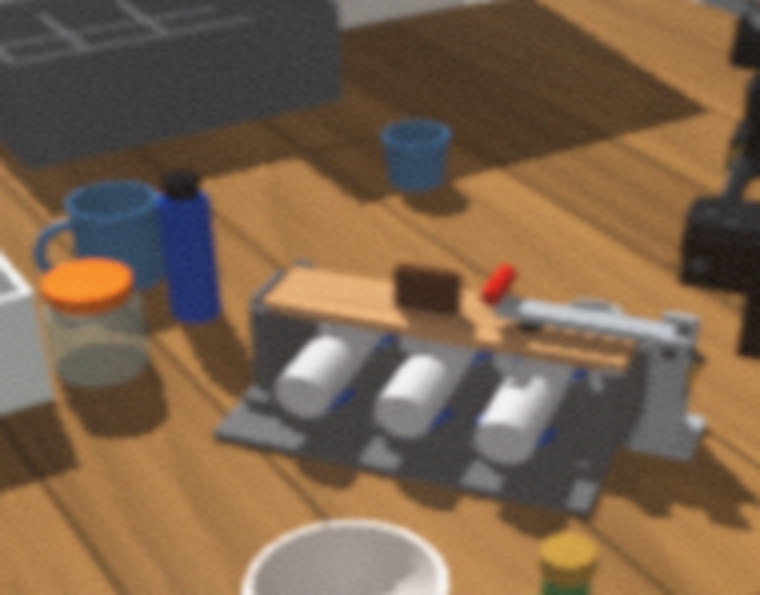

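View pics/t43.png

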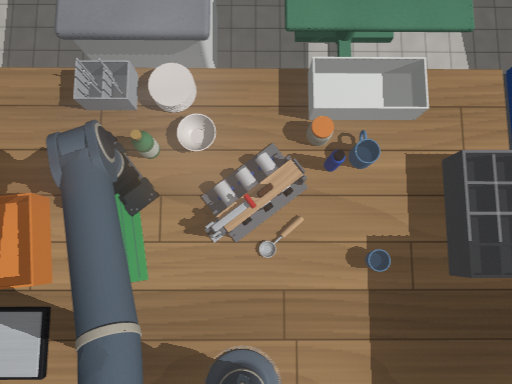

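```bash
python3 -m inch '[[0.5,0,0,0,0],[0.5,0,0,0,0],[0.5,0,0,0,0],[0.5,0,0,0,0]]'
python3 -c "
from cell import finish_job
print(finish_job())"
```

```text
time_s: 100.38
ee_pos: [567.1, 261.3, 284.8]
tcp_rot: [-1.451, 0.711, -0.711]
ft_force: [-0.1, 0.3, -0.1]
grip_width: 0.749
the job is handed in; nothing more can be done
None
```

The job is handed in at 100.4 s of the 210 s allowed, with all five steps carried out. The system gives no verdict, so success rests on my own last camera checks.

**What I did:**
- I lifted the clamp arm by the ends of its crossbar until it stayed open on its own.
- I laid the board on the mat, handle up.
- I tipped each of the three steel bottles over its foot edge on the free table, gripped it again lying down, and laid it in trough 0, 1 or 2.
- I put the board back in its seat and brought the clamp arm down along its arc until its foot rested on the board.

**What the last checks showed:**
- **Bottles:** level in all three troughs when I measured them from above just after laying each one. Their tops were 68.5 to 69 mm high, and 69 mm is right for a bottle lying in its notch. The bottles in troughs 0 and 1 are within about 3 mm of centre along the trough. The one in trough 2 sits about 7 mm towards the rack's +x, inside the 25 mm allowed. After the clamp was shut I only saw the halves sticking out past the board, and those had not moved.
- **Board and clamp:** both back where they stood at the start, to about 1 mm. I had no direct reading of the clamp angle or of how hard it presses on the board.
- **Bystanders:** none looked moved or tipped in the last pictures; I did not measure them again. The board was not knocked while I worked, as far as I saw.

**What disagreed:** the top and wrist cameras put the rack about 3 mm apart. I went by the wrist camera, and the way the parts fitted agreed with it. The arm's position readings also wandered by 1 to 3 mm just after fast moves, so I corrected small errors before some of the grasps.

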